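Spread a snap ring and hold it at the axle groove

ROBOT

A 7-joint arm with a two-finger parallel gripper is mounted at the origin on the work surface. World frame = base frame: x ahead of the robot, y to its left, z up, the work surface at z = 0. Lengths are in m, angles in rad, forces in N, time in s.
With the tool pointing down it reaches from about 0.4 to 0.85 m from the base axis. Payload 10.4 kg.
Tool frame: the origin (TCP) lies at the very end of the fingers, on their centre line; the grasp point (between the pads) lies 19 mm behind it; z points along the fingers, y is the direction in which the jaws open and shut (so a half turn about z gives the same grasp; the last joint's range is limited). The gripper opens to 85 mm and grips with 20 to 120 N. Pads are 22 mm wide; open, the fingers measure 114 mm over their backs; the gripper's body (76 mm by 85 mm) begins 54 mm behind the grasp point. The pads swing forward as they close: fully open they stand 13 mm farther back than shut.
Start: joints at [1.254, 0.332, -0.065, 1.46, 0.022, 1.35, -0.088], TCP at [0.181, -0.598, 0.231] pointing down, gripper open.
Joint ranges: [-2.6, 2.6], [-0.5, 2.12], [-1.47, 1.34], [0.16, 2.42], [-1.27, 4.41], [0.06, 2.06], [-2.6, 2.6]. Speed limits (rad/s): [2.22, 2.22, 2.79, 2.79, 3.14, 3.14, 3.14].

INTERFACE

Orientations are given as a unit quaternion [x, y, z, w].
In Python, from workcell import manip gives the robot as it stands.
- The arm moves only by the tool arm_command, never from a script. Its arguments are lists of equal length, an entry for each row: "slide": the shift along the tool's x, y, z in mm, a list of three; "turn": the turn about the tool's z in degrees; "grip": the closure, from 0 (fully open) to 1 (shut). In form: {"slide": [[tx, ty, tz], ...], "turn": [turn, ...], "grip": [grip, ...]}. A call has 1 to 10 rows; each row shifts and turns the commanded pose from where the row before left it, along the tool's axes as they then stand; what a row does not reach is not made up. A row lasts 1/12 s, in which the tool goes at most 41.7 mm and 7.16 degrees, less where a joint would pass 70% of its speed; a pose out of reach is approached as far as the arm can. A call with a gripper value outside its range is refused whole. The fingers move at their own pace and stop on an object; "newtons" is the grip in N (left out, the last holds). Time passes only in rows, so rows that do not move let the fingers close. It gives the time, the measured TCP pose, the force and the opening at its end, in the units of the state.
- manip.get_obs(): the state, without advancing time (a new reading comes with each control period).
- manip.camera(name): name is "scene" or "top" or "wrist"; returns the picture (480x640x3 uint8, blue, green, red); there is no depth.
- manip.camera_info(name): a dict with "fx", "fy", "cx", "cy" (pixels), "dist_coeffs" ([k1, k2, p1, p2, k3] as OpenCV has them; the pictures are not rectified), "rvec" (rotation vector, rad) and "tvec" (3), from world to camera coordinates, as OpenCV has them. Camera axes: x right, y down, z forward; pixel columns grow to the right and rows downward; lengths in m; the calibration is good to about 2 mm. A picture is of the moment at which its call begins: read the wrist's pose just before it. camera_info takes no time and is no camera call; for the wrist camera it gives the pose at the moment of the call.
- manip.hand_in(): hands the job in, once; it reports no verdict.
Trained networks look in the newest picture that a camera, given by its name, has taken for a name from the list of things; names that differ only in an ending like _2 or _b are one class to them, and where a whole thing is asked for, a point or a joint stands for the part that bears it (a point fixed in the world has none). Each returns a list of dicts, best first, with "score" (0 to 1); they miss things now and then, are a little off and sometimes report something else, mostly with a low value. They report only what shows in the picture. A call takes as long as a camera call. They do not tell look-alikes from the thing itself.
- manip.cut_out(target, camera): "pixels" (480x640 bool, what is visible of it).
- manip.tip_of(target, camera): "xyz" ([x, y, z] in m, in the coordinates of the camera as it stood for that picture, good to about 4 mm: a listed point, or the origin of a listed thing).
The state is a dict: "clock": time; "joint_pos": joint angles; "joint_velocities": joint speeds; "tau": joint torques, N m; "position": TCP position; "ee_rot": TCP orientation; "ft_force": force on the tool from outside, world axes, zero at the start; "torque": the same for the moment, N m; "grip_width": opening from 0.0 (shut) to 1.0 (fully open).
Only numpy, scipy, OpenCV 4.12 (cv2) and the standard library are available. Lean on these libraries where they do the work, as an engineer would, in place of code of your own. Each camera call takes 0.05 s, during which the arm holds its last target.

TASK

The snap ring for the gear unit is already on the tips of the snap-ring pliers: take the pliers by their handles, bring them out through the open end of the rack's slot, squeeze the handles to spread the ring and lower it, level, over the axle stub, without ramming it, down to the black groove. Finish while still holding the pliers squeezed, motionless, with the spread ring around the groove, centred on the axle and clear of it, not resting on the gear or the axle; leave the other things on the bench alone.

Things in the scene. Friction and masses are not known exactly. Their poses are not given: they have to be found in the camera images.
- rack: Fixed blue tool rack, origin under its middle, z up. Plate 80 (x) by 110 (y) mm, 66 to 72 mm above the table, with a 30 mm wide slot along its own x: open at the rack's -x side (x = -40 mm, roughly facing the robot), closed at x = +18 mm. Below the plate it is open to -x, 98 mm wide, down to a 6 mm base.
- slot_mouth (a point): Middle of the slot's open end, at the top face of the rack's plate. The ring hangs below the plate and is too wide to be lifted through the slot: the pliers come out only along the slot, in the rack's -x direction.
- pliers: Loose snap-ring pliers, about 0.16 kg, 130 mm high, upright (z up) in the slot, a copper-coloured snap ring on their tips. Origin = point ring_centre; at the start at x = y = 0 of the rack, 25 mm above the table, axes as the rack's. Two green handles (20 mm wide in x, centred at x = +7.5 mm, 70 to 130 mm above the origin) stand at + and - y: squeeze them together along y.
- guard (a point): Middle of the underside of the pliers' dark steel guard block (26 x by 56 y by 14 z mm), 47 mm above the origin, x = +7.5 mm. It lies loose on the rack's plate across the slot and bears the weight. Slide it out resting on the plate or lifted by less than 8 mm: higher up the jaws splay wider and jam in the slot (in it they are up to 24 mm wide, so 3 mm of play each side).
- pliers_grip (a point): Point to grip, midway between the handles, (+7.5, 0, +107) mm from the origin. Width over the handles here: 48 mm free, 30 squeezed home; their outer faces stay parallel and upright. Squeezing takes 5 N to start, 12 N to reach the built-in stop (20 to 40 N holds it safely); released, a spring opens the handles and the ring closes.
- handle_left (a joint): Squeeze of the pliers: 0 = handles free, ring closed; 0.009 m = handles against the built-in stop, ring fully spread. Each handle slides in by this much on the guard block. Squeezing the handles spreads the ring.
- ring_centre (a point): Point of the pliers where the axle's axis must run through the spread ring, mid-thickness (ring 4 mm thick, level). Lugs and jaws lie towards the pliers' +x. Closed, the ring is 28 mm across inside and will not pass over the axle; spread, it is clear of the axle by 2.5 to 3 mm all round. It reaches 23 mm to -x, 17 mm to +x, 31 mm to either side when spread.
- gear_unit: Fixed gear unit: grey housing 92 mm square on a 110 mm square base, an aluminium gear (diameter 81 mm, flat top face 70 mm above the table) and, upright in its middle, a steel axle stub 30 mm in diameter whose top is 92 mm above the table. Origin under the middle, z up.
- groove (a point): On the axle's axis, mid-height of the black groove (8 mm high, 26 mm diameter, from 70 to 78 mm above the table, directly above the gear's face).
- axle_top (a point): Centre of the axle stub's top face.
- amber_bottle: Bystander, to be left alone: small amber glass bottle, diameter 36, height 75, standing; sizes in mm. Origin under its middle.
- jar: Bystander, to be left alone: glass jar with white cap, diameter 48, height 45, standing; sizes in mm. Origin under its middle.
- screwdriver: Bystander, to be left alone: screwdriver with red handle, 150 long, lying; sizes in mm. Origin under its middle.
- spacer: Bystander, to be left alone: loose brass spacer ring, outer diameter 44, 8 high, lying flat; sizes in mm. Origin under its middle.
- tweezers: Bystander, to be left alone: steel tweezers, 130 long, lying; sizes in mm. Origin under its middle.
- parts_tray: Bystander, to be left alone: white two-compartment tray 90 x 60 x 22; sizes in mm. Origin under its middle.
- dropper_bottle: Bystander, to be left alone: small white plastic bottle with blue cap, diameter 28, height 60, standing; sizes in mm. Origin under its middle.
There are look-alikes about, which are no part of the job. Of the things that look like the pliers, the largest one is meant.

How it is judged:
By the outcome, as a careful person would: the job done as asked, in the order asked, and still so for the second after the job is handed in, while the arm keeps its last pose, push and grip.
It also fails if it takes over 48 s, if anything falls off the work surface, if the arm or the gripper's body presses on something with over 40 N, if the wrist force passes 120 N, or if a joint passes its speed limit or range.

## Working session

There is one attempt and no reset: what is moved stays moved. The work goes in short steps, Python scripts to look and compute and a tool call to move; the robot and the scene stay as the last step left them, time stands still between calls to the robot, and variables do not carry over. Pictures are saved under pics/ and viewed, and the job is handed in when it is done.

Besides the shell and the picture viewer there is one more tool, called after ">>>" as name([rows], argument=value, ...), one row to a line, values as JSON. arm_command: Moves the arm, as the interface text tells. Its arguments: {"type":"object","properties":{"slide":{"type":"array","items":{"type":"array","items":{"type":"number"}}},"turn":{"type":"array","items":{"type":"number"}},"grip":{"type":"array","items":{"type":"number"}},"newtons":{"type":"number"}},"required":["slide","turn","grip"]}

```bash
mkdir -p pics; cat > h.py <<'E'
import numpy as np, cv2, json
from workcell import manip
from scipy.spatial.transform import Rotation as R
def ci(n):
    c=manip.camera_info(n)
    K=np.array([[c['fx'],0,c['cx']],[0,c['fy'],c['cy']],[0,0,1.]])
    return K,np.array(c['dist_coeffs'],float),np.array(c['rvec'],float).reshape(3),np.array(c['tvec'],float).reshape(3)
def c2w(p,n):
    K,d,r,t=ci(n); return R.from_rotvec(r).inv().apply(np.array(p)-t)
def proj(P,n):
    K,d,r,t=ci(n); return cv2.projectPoints(np.array(P,float).reshape(-1,1,3),r,t,K,d)[0].reshape(-1,2)
def ray(uv,n,z):
    K,d,r,t=ci(n); q=cv2.undistortPoints(np.array(uv,float).reshape(-1,1,2),K,d).reshape(-1,2)
    Rm=R.from_rotvec(r).as_matrix(); o=-Rm.T@t
    D=np.c_[q,np.ones(len(q))]@Rm
    return o+D*((z-o[2])/D[:,2])[:,None]
E
python3 - <<'E'
from h import *
np.set_printoptions(precision=4,suppress=True)
print({k:np.round(v,3) for k,v in manip.get_obs().items()})
for n in ['scene','top']:
    im=manip.camera(n); cv2.imwrite(f'pics/{n}0.png',im)
    K,d,r,t=ci(n); print(n,K[0,0],-R.from_rotvec(r).as_matrix().T@t)
    for g in ['pliers','pliers_grip','ring_centre','guard','rack','slot_mouth','gear_unit','groove','axle_top']:
        for x in manip.tip_of(g,n): 
            w=c2w(x['xyz'],n); print(g,round(x['score'],2),w,proj(w,n)[0].round())
E
```

```text
{'clock': np.float64(0.0), 'joint_pos': array([ 1.254,  0.333, -0.065,  1.461,  0.022,  1.35 , -0.089]), 'joint_velocities': array([ 0.001,  0.   ,  0.001,  0.   , -0.001,  0.001, -0.001]), 'tau': array([  0.001, -62.544,   0.049, -39.161,   0.016,   0.01 ,  -0.   ]), 'position': array([ 0.181, -0.598,  0.23 ]), 'ee_rot': array([ 0.989,  0.146, -0.   , -0.001]), 'ft_force': array([-0.068,  0.649, -0.263]), 'torque': array([-0.013, -0.034, -0.023]), 'grip_width': np.float64(0.995)}
scene 510.3112027278633 [ 1.0465 -0.6128  1.0783]
pliers 0.9 [ 0.6969 -0.2525 -0.0014] [278. 366.]
pliers 0.66 [ 0.5807 -0.2173  0.0251] [248. 321.]
pliers 0.62 [ 0.6217 -0.0991  0.0004] [294. 302.]
pliers_grip 0.95 [ 0.5887 -0.2189  0.1299] [247. 300.]
pliers_grip 0.78 [ 0.6977 -0.2463  0.0815] [278. 347.]
pliers_grip 0.52 [ 0.6255 -0.1012  0.0854] [294. 284.]
ring_centre 0.68 [ 0.6209 -0.101   0.0049] [293. 301.]
ring_centre 0.51 [ 0.6956 -0.2525  0.0072] [277. 364.]
guard 0.83 [ 0.6959 -0.2487  0.0362] [278. 357.]
guard 0.69 [ 0.6274 -0.1044  0.035 ] [294. 297.]
guard 0.55 [ 0.5876 -0.2165  0.0744] [249.
[... 729 characters left out ...]
0.79 [ 0.5812 -0.218   0.0326] [406. 258.]
ring_centre 0.63 [ 0.6984 -0.2507  0.0012] [416. 219.]
ring_centre 0.62 [ 0.6229 -0.1042  0.0032] [364. 244.]
ring_centre 0.19 [ 0.6636  0.0436 -0.0008] [313. 229.]
guard 0.76 [ 0.5909 -0.2182  0.0733] [408. 253.]
guard 0.71 [ 0.6262 -0.1034  0.042 ] [365. 241.]
guard 0.63 [ 0.6941 -0.2422  0.0367] [415. 218.]
rack 0.67 [ 0.5829 -0.2169  0.0011] [404. 259.]
slot_mouth 0.72 [ 0.5357 -0.2237  0.0714] [410. 273.]
slot_mouth 0.44 [0.6625 0.0394 0.001 ] [314. 229.]
gear_unit 0.66 [0.5327 0.218  0.0018] [249. 273.]
groove 0.61 [0.5245 0.2204 0.0744] [245. 273.]
groove 0.23 [0.6742 0.4349 0.0026] [176. 222.]
axle_top 0.82 [0.5305 0.2139 0.0955] [246. 270.]
```

View pics/scene0.png

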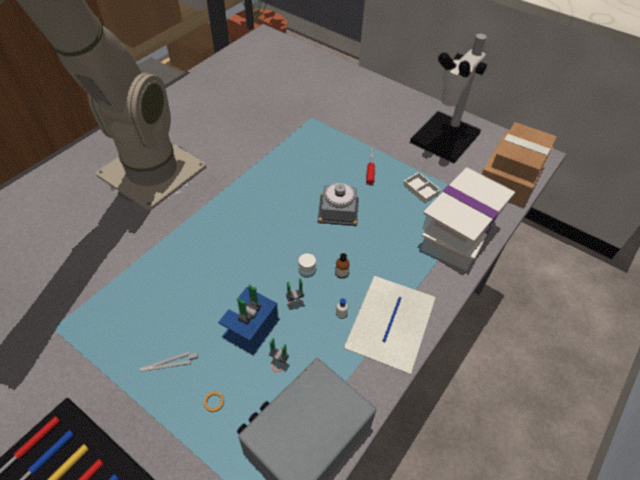

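View pics/top0.png

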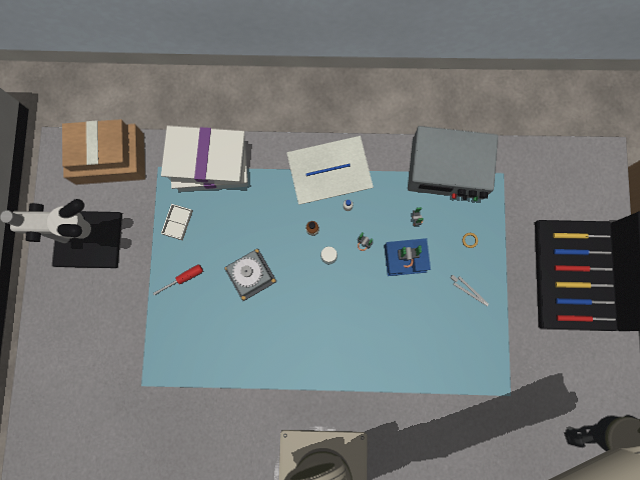

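```bash
python3 - <<'E'
from h import *
a=cv2.imread('pics/scene0.png')[260:400,200:330]; b=cv2.imread('pics/top0.png')[200:300,350:443]
c=np.zeros((560,800,3),np.uint8)
a=cv2.resize(a,(400,431),interpolation=cv2.INTER_CUBIC);b=cv2.resize(b,(400,430),interpolation=cv2.INTER_CUBIC)
c[:431,:400]=a;c[:430,400:]=b
cv2.imwrite('pics/crop0.png',c[:431])
E
```

```text
(no output)
```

View pics/crop0.png

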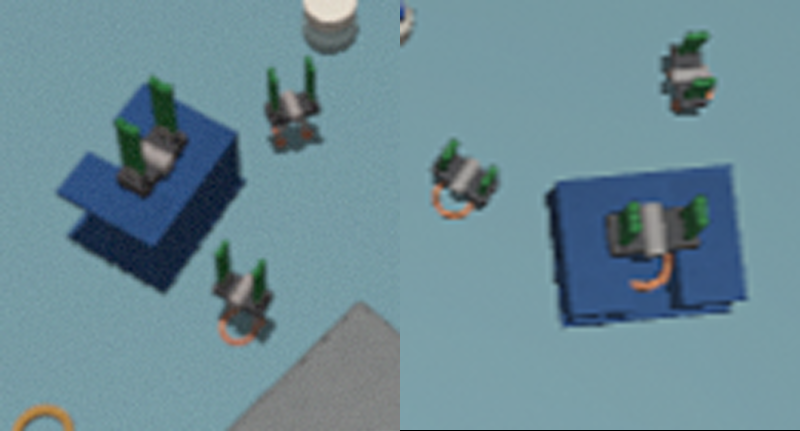

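Three things look like the pliers: the one in the blue rack at scene (248,310), and two small ones at (294,295) and (278,355). The one in the rack is the largest, with handles clearly longer in the crop, and it stands in the slot, so I choose it. The axle is at scene (341,186). Next I move above the rack for a wrist view.

>>> arm_command([
  [30, -16, -4],
  [30, -16, -4],
  [30, -16, -4],
  [30, -16, -4],
  [30, -16, -4],
  [30, -16, -4],
  [30, -16, -4],
  [30, -16, -4],
], turn=[0, 0, 0, 0, 0, 0, 0, 0], grip=[0, 0, 0, 0, 0, 0, 0, 0])

```text
clock: 1.67
position: [0.3746, -0.4049, 0.2637]
ee_rot: [0.989, 0.146, 0.0, 0.0]
ft_force: [0.6, -0.1, -0.3]
grip_width: 1.0
```

>>> arm_command([
  [30, -16, -4],
  [30, -16, -4],
  [30, -16, -4],
  [30, -16, -4],
  [30, -16, -4],
  [30, -16, -4],
  [20, -10, -4],
  [0, 0, 0],
  [0, 0, 0],
], turn=[0, 0, 0, 0, 0, 0, 4, 4, 4], grip=[0, 0, 0, 0, 0, 0, 0, 0, 0])

```text
clock: 2.42
position: [0.5357, -0.245, 0.2914]
ee_rot: [0.999, 0.042, 0.0, -0.0]
ft_force: [-0.1, -1.1, -0.5]
grip_width: 0.998
```

```bash
cat > look.py <<'E'
from h import *
import sys
np.set_printoptions(precision=4,suppress=True)
tag=sys.argv[1]; cams=sys.argv[2].split(','); tg=sys.argv[3].split(',') if len(sys.argv)>3 else []
o=manip.get_obs(); Rm=R.from_quat(o['ee_rot']).as_matrix()
print('t',round(o['clock'],2),'p',o['position'],'tilt',Rm[:,2],'yaw',np.degrees(np.arctan2(Rm[1,0],Rm[0,0])),'w',o['grip_width'],'F',o['ft_force'])
for n in cams:
    im=manip.camera(n); cv2.imwrite(f'pics/{n}_{tag}.png',im)
    for g in tg:
        for x in manip.tip_of(g,n):
            if x['score']>.3:
                w=c2w(x['xyz'],n); print(n,g,round(x['score'],2),w,proj(w,n)[0].round())
E
python3 look.py 1 wrist pliers,pliers_grip,ring_centre,guard,rack,slot_mouth
```

```text
t 2.42 p [ 0.5357 -0.245   0.2914] tilt [ 0.0006  0.0004 -1.    ] yaw 4.833679631222262 w 0.9977374864456201 F [-0.1108 -1.0528 -0.4968]
wrist pliers 0.94 [ 0.579  -0.221   0.0209] [294. 160.]
wrist pliers 0.86 [ 0.6951 -0.2539  0.0048] [331.  56.]
wrist pliers 0.69 [ 0.622  -0.1047  0.0022] [199. 113.]
wrist pliers_grip 0.87 [ 0.6204 -0.1046  0.0799] [173. 108.]
wrist pliers_grip 0.67 [ 0.6923 -0.2499  0.0778] [331.  40.]
wrist pliers_grip 0.55 [ 0.5868 -0.2209  0.1287] [287. 157.]
wrist ring_centre 0.8 [ 0.6209 -0.1013  0.    ] [196. 114.]
wrist ring_centre 0.7 [ 0.5783 -0.2211  0.0269] [293. 160.]
wrist ring_centre 0.67 [ 0.6926 -0.2531 -0.0016] [330.  60.]
wrist guard 0.75 [ 0.6225 -0.1087  0.0358] [192. 110.]
wrist guard 0.58 [ 0.5812 -0.2226  0.0746] [292. 160.]
wrist rack 0.93 [ 0.5784 -0.2239 -0.0001] [297. 159.]
wrist slot_mouth 0.74 [ 0.5364 -0.2248  0.0697] [292. 203.]
wrist slot_mouth 0.37 [ 0.7299 -0.0586  0.0025] [156.   6.]
```

View pics/wrist_1.png

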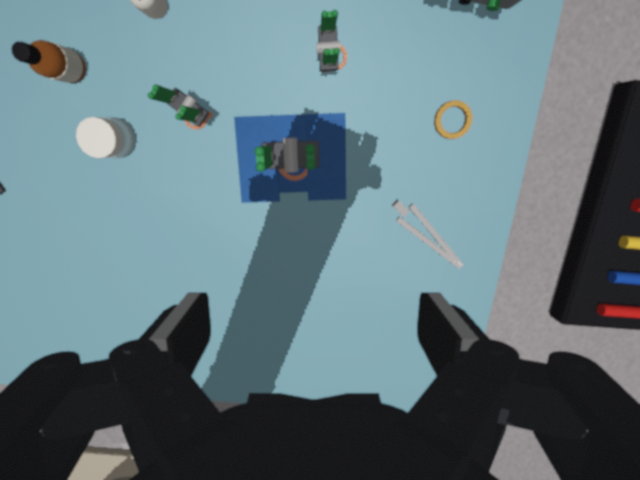

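The wrist picture shows the rack plate with corners near (236,117), (345,113), (347,199) and (243,202), and the big pliers at (290,155). I fit the plate next to get the yaw.

```bash
cat > rack.py <<'E'
from h import *
import sys
np.set_printoptions(precision=4,suppress=True)
def fit(f,n,roi):
    im=cv2.imread(f); hsv=cv2.cvtColor(im,cv2.COLOR_BGR2HSV)
    m=((hsv[...,0]>100)&(hsv[...,0]<125)&(hsv[...,1]>150)&(hsv[...,2]>60)).astype(np.uint8)
    x0,y0,x1,y1=roi; k=np.zeros_like(m);k[y0:y1,x0:x1]=m[y0:y1,x0:x1]
    ys,xs=np.nonzero(k); print(len(xs),xs.min(),xs.max(),ys.min(),ys.max())
    cv2.imwrite('pics/mask.png',k*255)
    P=ray(np.c_[xs,ys],n,0.072)[:,:2]
    r=cv2.minAreaRect((P*1000).astype(np.float32)); print(r,cv2.boxPoints(r))
    # pixel edges lines
    for nm,sel in [('top',[(u,ys[xs==u].min()) for u in range(242,342,1)]),('left',[(xs[ys==v].min(),v) for v in range(120,198)]),('right',[(xs[ys==v].max(),v) for v in range(120,196)])]:
        Q=ray(np.array(sel),n,0.072)[:,:2]
        vx,vy,x,y=cv2.fitLine((Q*1000).astype(np.float32),cv2.DIST_HUBER,0,.01,.01).ravel(); print(nm,np.degrees(np.arctan2(vy,vx)),x,y)
fit('pics/wrist_1.png','wrist',(225,100,360,210))
E
python3 rack.py
```

```text
6253 236 344 115 200
((582.2763671875, -221.50091552734375), (83.04838562011719, 107.05870819091797), 6.828266620635986) [[ 534.6824 -173.2882]
 [ 547.411  -279.5876]
 [ 629.8704 -269.7136]
 [ 617.1417 -163.4143]]
top -83.17193 621.63995 -206.36942
left 6.7960587 577.6577 -168.72795
right 6.2232776 578.9536 -275.41397
```

View pics/mask.png

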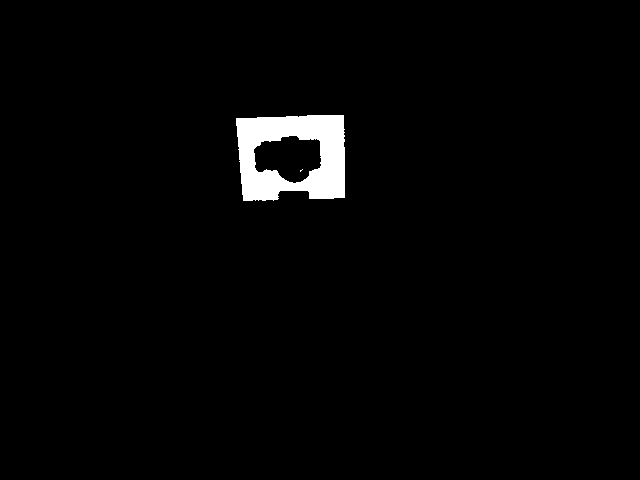

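>>> arm_command([
  [14, -5, 0],
  [14, -5, 10],
  [14, -5, 20],
  [12.8, -3.7, 30],
  [0, 0, 20],
  [0, 0, 0],
  [0, 0, 0],
], turn=[-1.9, 0, 0, 0, 0, 0, 0], grip=[0, 0, 0, 0, 0, 0, 0])

```text
clock: 3.35
position: [0.5862, -0.2226, 0.2109]
ee_rot: [0.998, 0.059, -0.001, -0.0]
ft_force: [-0.2, 1.0, 0.3]
grip_width: 1.001
```

```bash
python3 look.py 2 wrist,top pliers_grip,guard,ring_centre,slot_mouth,rack
```

```text
t 3.35 p [ 0.5862 -0.2226  0.2109] tilt [-0.0018  0.0005 -1.    ] yaw 6.745668712380446 w 1.0005178553476868 F [-0.1889  1.0098  0.2825]
wrist pliers_grip 0.76 [ 0.6969 -0.2502  0.082 ] [367.  87.]
wrist pliers_grip 0.68 [ 0.6278 -0.0999  0.0853] [158. 159.]
wrist pliers_grip 0.6 [ 0.5893 -0.2203  0.1334] [308. 243.]
wrist guard 0.98 [ 0.6286 -0.1046  0.0361] [187. 156.]
wrist guard 0.93 [ 0.5875 -0.2217  0.0787] [311. 226.]
wrist guard 0.89 [ 0.697  -0.2484  0.0408] [357.  95.]
wrist ring_centre 0.92 [ 0.6979 -0.2515  0.0069] [356.  99.]
wrist ring_centre 0.76 [ 0.626  -0.0978  0.0014] [192. 157.]
wrist rack 0.8 [ 0.5836 -0.2183  0.0012] [308. 212.]
top pliers_grip 0.58 [ 0.5853 -0.22    0.132 ] [412. 252.]
top pliers_grip 0.54 [ 0.6249 -0.1017  0.0837] [365. 239.]
top pliers_grip 0.41 [ 0.6739  0.433  -0.0008] [177. 223.]
top pliers_grip 0.39 [ 0.7    -0.2432  0.0801] [418. 213.]
top guard 0.47 [ 0.5916 -0.219   0.0716] [408. 252.]
top guard 0.4 [ 0.6957 -0.2422  0.0349] [415. 218.]
top ring_centre 0.66 [ 0.5805 -0.2204  0.0317] [407. 258.]
top ring_centre 0.6 [ 0.6218 -0.103   0.0048] [364. 244.]
top slot_mouth 0.89 [ 0.5414 -0.2224  0.0756] [410. 271.]
top rack 0.61 [ 0.5804 -0.2161  0.0008] [404. 260.]
```

View pics/wrist_2.png

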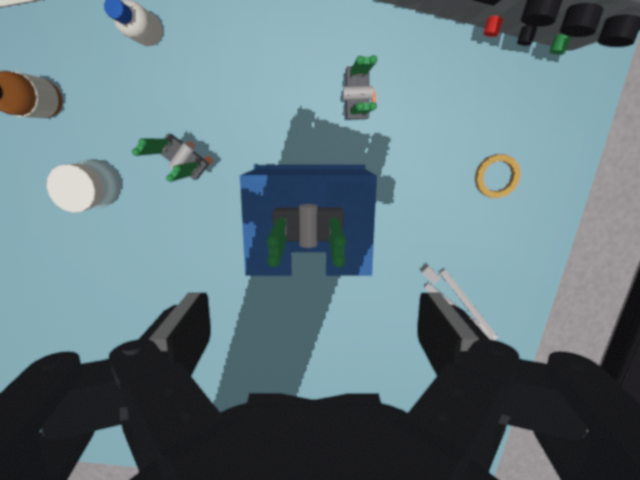

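The handles stand at (277,245) and (338,245), midway at about x=308, slightly left of the fingers' middle at 315, which agrees with a correction of about -2 mm in y. Descending now.

>>> arm_command([
  [1.1, -0.9, 20],
  [1.1, -0.9, 25],
  [0, 0, 25],
  [0, 0, 20],
  [0, 0, 8],
  [0, 0, 0],
  [0, 0, 0],
], turn=[0, 0, 0, 0, 0, 0, 0], grip=[0, 0, 0, 0, 0, 0, 0])

```text
clock: 4.53
position: [0.5891, -0.2203, 0.114]
ee_rot: [0.998, 0.059, 0.0, 0.0]
ft_force: [0.1, -0.3, 0.8]
grip_width: 1.001
```

```bash
python3 look.py 3 wrist pliers_grip,guard,handle_left
```

```text
t 4.53 p [ 0.5891 -0.2203  0.114 ] tilt [ 0.0004 -0.0001 -1.    ] yaw 6.733143884589738 w 1.0014206005680013 F [ 0.1077 -0.3413  0.7985]
wrist pliers_grip 0.84 [ 0.625  -0.105   0.0802] [ 94. 180.]
wrist pliers_grip 0.75 [ 0.6951 -0.2482  0.0773] [395.  68.]
wrist pliers_grip 0.56 [ 0.5865 -0.2184  0.1317] [305. 323.]
wrist guard 0.82 [ 0.5869 -0.2194  0.0777] [309. 273.]
wrist guard 0.77 [ 0.6979 -0.2464  0.034 ] [377.  77.]
wrist guard 0.72 [ 0.6233 -0.1064  0.0346] [140. 175.]Traceback (most recent call last):
  File "look.py", line 10, in <module>
    for x in manip.tip_of(g,n):
             ~~~~~~~~~~~~^^^^^
ValueError: it knows: amber_bottle, axle_top, dropper_bottle, gear_unit, groove, guard, jar, parts_tray, pliers, pliers_grip, rack, ring_centre, screwdriver, slot_mouth, spacer, tweezers
```

View pics/wrist_3.png

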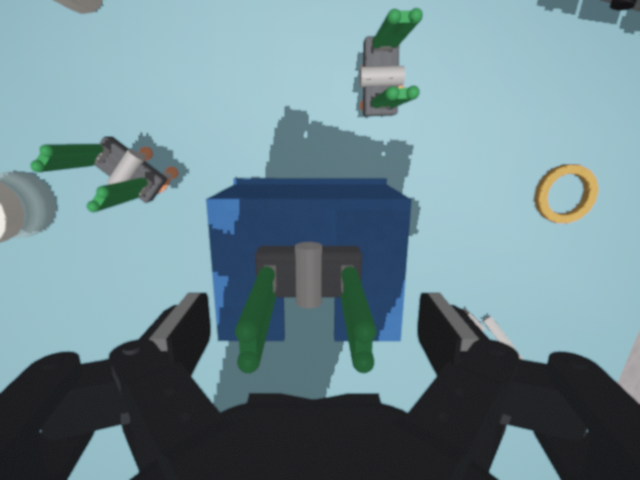

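>>> arm_command([
  [-1, -1.5, 0],
  [0, 0, 0],
  [0, 0, 0],
  [0, 0, 0],
  [0, 0, 0],
  [0, 0, 0],
], turn=[0, 0, 0, 0, 0, 0], grip=[0, 0.3, 0.4, 0.5, 0.5, 0.5], newtons=25)

```text
clock: 5.18
position: [0.5879, -0.2185, 0.1139]
ee_rot: [0.998, 0.059, 0.0, -0.0]
ft_force: [-1.2, 1.4, 6.0]
grip_width: 0.502
```

```bash
python3 look.py 4 wrist pliers_grip,guard
```

```text
t 5.18 p [ 0.5879 -0.2185  0.1139] tilt [ 0.0004  0.0001 -1.    ] yaw 6.75310423888095 w 0.5023616596530497 F [-1.2382  1.3964  5.9834]
wrist pliers_grip 0.92 [ 0.6973 -0.2488  0.0779] [404.  58.]
wrist pliers_grip 0.67 [ 0.6254 -0.1011  0.0807] [ 88. 175.]
wrist pliers_grip 0.58 [ 0.5866 -0.2175  0.1319] [309. 320.]
wrist guard 0.81 [ 0.6972 -0.2456  0.0379] [381.  73.]
wrist guard 0.69 [ 0.5837 -0.2215  0.0748] [316. 275.]
wrist guard 0.68 [ 0.6242 -0.1011  0.0362] [133. 171.]
```

View pics/wrist_4.png

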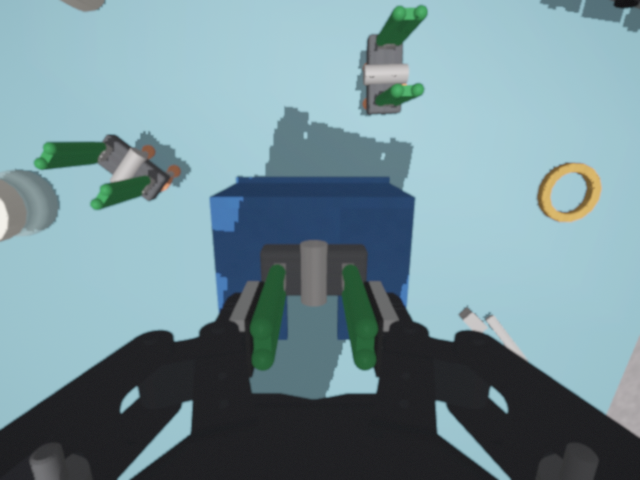

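>>> arm_command([
  [0, 0, -1.5],
  [0, 0, -1.5],
  [-4, 0, 0],
  [-8, 0, 0],
  [-10, 0, 0],
  [-10, 0, 0],
  [0, 0, 0],
], turn=[0, 0, 0, 0, 0, 0, 0], grip=[0.5, 0.5, 0.5, 0.5, 0.5, 0.5, 0.5])

```text
clock: 5.92
position: [0.5533, -0.2238, 0.1162]
ee_rot: [0.998, 0.058, -0.001, 0.0]
ft_force: [-1.2, 0.4, -1.5]
grip_width: 0.503
```

```bash
python3 look.py 5 wrist,scene guard,pliers_grip,slot_mouth
python3 - <<'E'
import cv2
a=cv2.imread('pics/scene_5.png')[250:360,180:330]
cv2.imwrite('pics/scene_5c.png',cv2.resize(a,None,fx=5,fy=5,interpolation=cv2.INTER_CUBIC))
E
```

```text
t 5.92 p [ 0.5533 -0.2238  0.1162] tilt [-0.0016 -0.0008 -1.    ] yaw 6.632678640594586 w 0.5028738673548174 F [-1.176   0.3801 -1.5436]
wrist guard 0.8 [ 0.5516 -0.2279  0.0771] [320. 274.]
wrist guard 0.78 [ 0.7021 -0.2442  0.0345] [379.   3.]
wrist guard 0.71 [ 0.6275 -0.1037  0.0337] [132. 111.]
wrist pliers_grip 0.87 [ 0.5546 -0.2233  0.1335] [312. 319.]
wrist pliers_grip 0.63 [ 0.6277 -0.101   0.0777] [ 83. 103.]
scene guard 0.92 [ 0.5589 -0.2215  0.0784] [238. 306.]
scene guard 0.85 [ 0.6954 -0.2484  0.0393] [278. 356.]
scene guard 0.71 [ 0.629  -0.1026  0.0339] [295. 297.]
scene guard 0.69 [ 0.5833 -0.2213  0.0006] [249. 328.]
scene guard 0.56 [0.5284 0.215  0.0691] [338. 193.]
scene pliers_grip 0.71 [ 0.5558 -0.2229  0.1328] [234. 292.]
scene pliers_grip 0.66 [ 0.6278 -0.1027  0.0831] [295. 285.]
scene pliers_grip 0.63 [ 0.7    -0.2442  0.0834] [280. 346.]
scene slot_mouth 0.81 [ 0.5438 -0.222   0.0731] [233. 304.]
```

View pics/wrist_5.png

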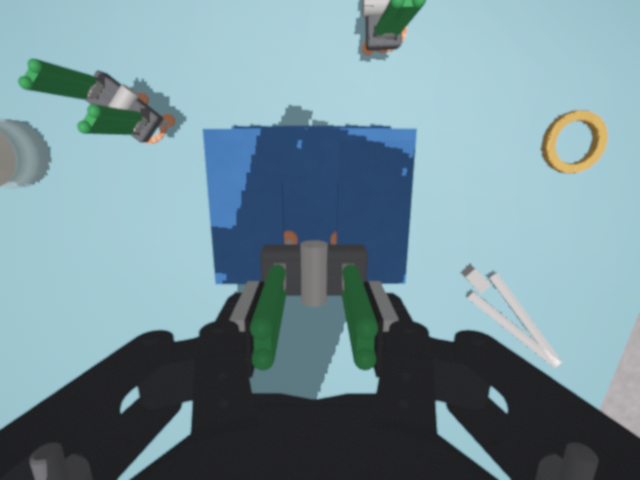

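View pics/scene_5c.png

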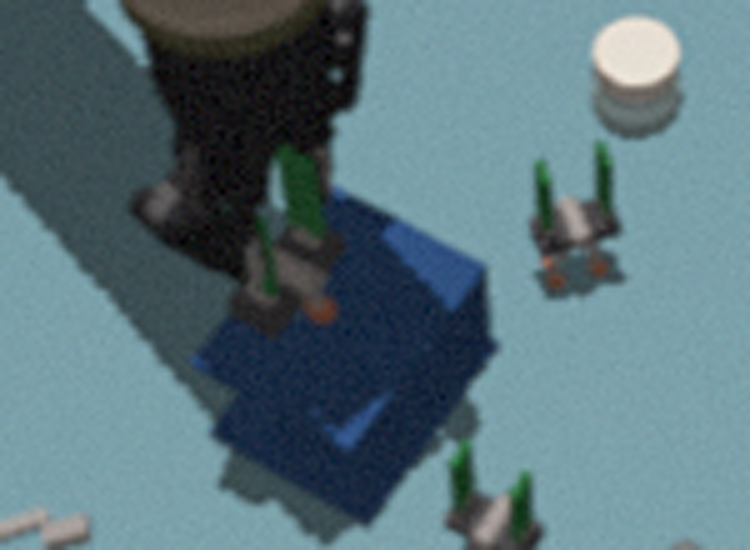

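The guard is at (315,270), riding along the slot with the lugs visible below it, and the force is only the pliers' weight. Continuing out.

>>> arm_command([
  [-8, 0, 0],
  [-10, 0, 0],
  [-12, 0, 0],
  [-12, 0, 0],
  [-14, 0, 0],
  [-10, 0, 0],
  [0, 0, 0],
], turn=[0, 0, 0, 0, 0, 0, 0], grip=[0.5, 0.5, 0.5, 0.5, 0.5, 0.5, 0.5])

```text
clock: 6.9
position: [0.4879, -0.2314, 0.1163]
ee_rot: [0.998, 0.058, -0.001, 0.0]
ft_force: [-0.1, -1.0, -2.5]
grip_width: 0.502
```

```bash
python3 look.py 6 wrist,scene guard,pliers_grip,ring_centre
python3 - <<'E'
import cv2
a=cv2.imread('pics/scene_6.png')[250:360,160:310]
cv2.imwrite('pics/scene_6c.png',cv2.resize(a,None,fx=5,fy=5,interpolation=cv2.INTER_CUBIC))
E
```

```text
t 6.9 p [ 0.4879 -0.2314  0.1163] tilt [-0.0014 -0.0008 -1.    ] yaw 6.6207961330426475 w 0.5016790729434707 F [-0.0596 -0.952  -2.4677]
wrist guard 0.75 [ 0.4881 -0.2329  0.0782] [316. 272.]
wrist pliers_grip 0.97 [ 0.4911 -0.2302  0.1319] [311. 313.]
wrist ring_centre 0.65 [ 0.5423 -0.2219  0.073 ] [308. 171.]
wrist ring_centre 0.56 [ 0.6265 -0.0989  0.002 ] [138.  11.]
scene guard 0.63 [ 0.6293 -0.1019  0.0371] [295. 296.]
scene guard 0.6 [ 0.4931 -0.23    0.0766] [214. 294.]
scene guard 0.59 [ 0.6959 -0.2536  0.0377] [276. 358.]
scene pliers_grip 0.79 [ 0.4922 -0.2301  0.1342] [211. 279.]
scene pliers_grip 0.77 [ 0.697  -0.2443  0.0806] [279. 346.]
scene pliers_grip 0.71 [ 0.6258 -0.1007  0.0836] [294. 284.]
scene ring_centre 0.76 [ 0.4848 -0.2312  0.0275] [214. 303.]
scene ring_centre 0.6 [ 0.6916 -0.2514  0.0053] [276. 363.]
scene ring_centre 0.6 [ 0.6197 -0.0988  0.0043] [293. 300.]
scene ring_centre 0.34 [0.5357 0.2153 0.0027] [339. 210.]
```

View pics/wrist_6.png

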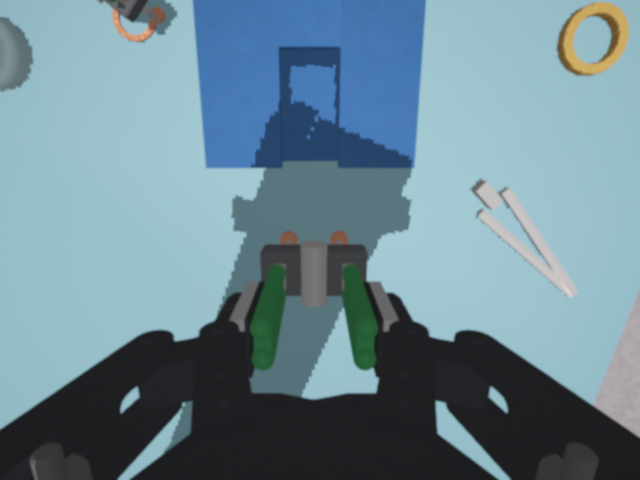

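View pics/scene_6c.png

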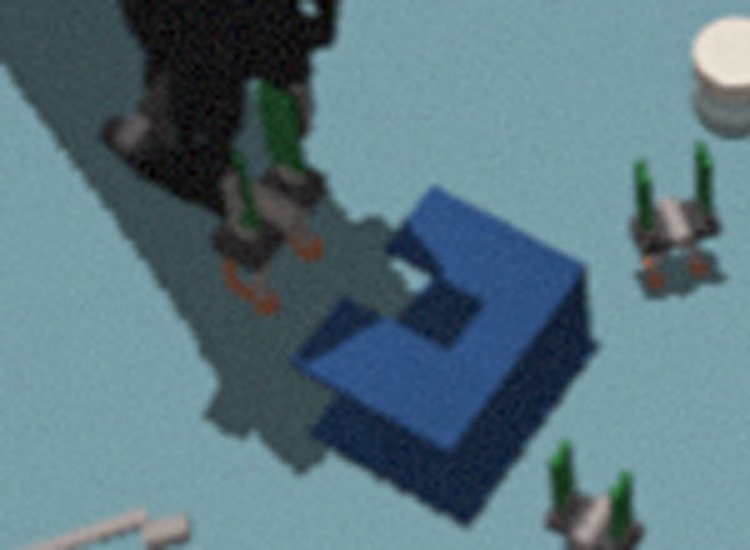

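The pliers are fully out of the slot and clear of the rack: guard at wrist (315,270), ring lugs at (289,238) and (339,238). Now back off, squeeze and lift.

>>> arm_command([
  [-10, 0, 0],
  [-10, 0, 0],
  [0, 0, 0],
  [0, 0, 0],
  [0, 0, 0],
  [0, 0, 0],
  [0, 0, 0],
], turn=[0, 0, 0, 0, 0, 0, 0], grip=[0.5, 0.5, 0.6, 0.7, 0.8, 0.8, 0.8], newtons=30)

```text
clock: 7.88
position: [0.4707, -0.2326, 0.1164]
ee_rot: [0.998, 0.059, 0.0, 0.0]
ft_force: [-0.1, 0.3, -2.1]
grip_width: 0.323
```

```bash
python3 look.py 7 wrist,scene guard,pliers_grip,ring_centre
```

```text
t 7.88 p [ 0.4707 -0.2326  0.1164] tilt [ 0.0003 -0.0001 -1.    ] yaw 6.747005201035542 w 0.3230868815149065 F [-0.0899  0.2939 -2.1096]
wrist guard 0.97 [ 0.4682 -0.2346  0.0767] [315. 271.]
wrist pliers_grip 0.61 [ 0.4703 -0.2334  0.1314] [313. 315.]
wrist ring_centre 0.53 [ 0.5797 -0.2215  0.0022] [315.  77.]
scene guard 0.85 [ 0.6976 -0.2499  0.0406] [278. 357.]
scene guard 0.7 [ 0.4712 -0.2312  0.0748] [207. 289.]
scene guard 0.63 [ 0.6268 -0.1046  0.0377] [294. 296.]
scene guard 0.32 [ 0.5431 -0.2192  0.0742] [234. 302.]
scene pliers_grip 0.86 [ 0.6271 -0.103   0.0826] [294. 285.]
scene pliers_grip 0.83 [ 0.6961 -0.2462  0.0829] [278. 346.]
scene pliers_grip 0.74 [ 0.4744 -0.236   0.1308] [203. 278.]
scene ring_centre 0.78 [ 0.6944 -0.251   0.0041] [277. 364.]
scene ring_centre 0.49 [ 0.6209 -0.1     0.0002] [293. 302.]
scene ring_centre 0.45 [ 0.4714 -0.2352  0.1283] [203. 278.]
```

View pics/wrist_7.png

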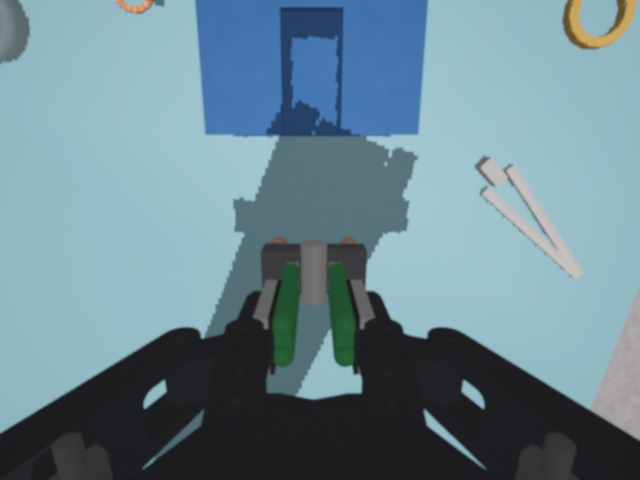

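>>> arm_command([
  [0, 0, -15],
  [0, 0, -25],
  [0, -5, -25],
  [2, -15, -25],
  [2, -25, -10],
  [2, -30, 0],
  [3, -30, 0],
  [3, -30, 0],
  [3, -30, 0],
  [3, -30, 0],
], turn=[0, 0, 0, 0, 0, 0, 0, 0, 0, 0], grip=[0.8, 0.8, 0.8, 0.8, 0.8, 0.8, 0.8, 0.8, 0.8, 0.8], newtons=30)

```text
clock: 9.12
position: [0.4652, -0.0355, 0.2165]
ee_rot: [0.998, 0.059, 0.0, 0.0]
ft_force: [0.7, 0.2, -1.6]
grip_width: 0.322
```

>>> arm_command([
  [3, -30, 0],
  [3, -30, 0],
  [3, -30, 0],
  [3, -30, 0],
  [3, -30, 0],
  [2, -25, 0],
  [2, -25, 0],
  [0, -15, 0],
  [0, 0, 0],
  [0, 0, 0],
], turn=[0, 0, 0, 0, 0, 0, 0, 0, 0, 0], grip=[0.8, 0.8, 0.8, 0.8, 0.8, 0.8, 0.8, 0.8, 0.8, 0.8], newtons=30)

```text
clock: 9.95
position: [0.4589, 0.1795, 0.2163]
ee_rot: [0.998, 0.06, -0.0, -0.0]
ft_force: [0.6, -1.0, -2.0]
grip_width: 0.329
```

```bash
python3 look.py 8 wrist,scene guard,axle_top,groove,ring_centre,gear_unit
```

```text
t 9.95 p [0.4589 0.1795 0.2163] tilt [-0.0001 -0.     -1.    ] yaw 6.844753245503363 w 0.3292836904298287 F [ 0.6438 -0.9731 -2.0468]
wrist guard 0.92 [0.4549 0.1761 0.1753] [314. 274.]
wrist axle_top 0.61 [0.5307 0.2122 0.0896] [277. 131.]
wrist groove 0.93 [0.5354 0.2088 0.0733] [284. 126.]
wrist groove 0.33 [ 0.5305  0.2173 -0.0016] [281. 133.]
wrist gear_unit 0.6 [ 0.533   0.215  -0.0033] [284. 131.]
scene guard 0.72 [ 0.6944 -0.2497  0.0398] [277. 356.]
scene guard 0.66 [0.4612 0.1767 0.176 ] [311. 161.]
scene guard 0.59 [ 0.6282 -0.1044  0.0336] [294. 297.]
scene axle_top 0.73 [0.5327 0.2171 0.0954] [341. 186.]
scene groove 0.93 [0.5304 0.2153 0.0702] [339. 193.]
scene ring_centre 0.87 [0.4525 0.1761 0.1261] [308. 174.]
scene ring_centre 0.66 [ 0.6934 -0.2509  0.0048] [277. 363.]
scene ring_centre 0.66 [ 0.7334 -0.0559  0.0012] [341. 314.]
scene ring_centre 0.58 [ 0.6233 -0.1036  0.0018] [293. 303.]
scene gear_unit 0.85 [0.5338 0.2154 0.0007] [339. 210.]
```

View pics/wrist_8.png

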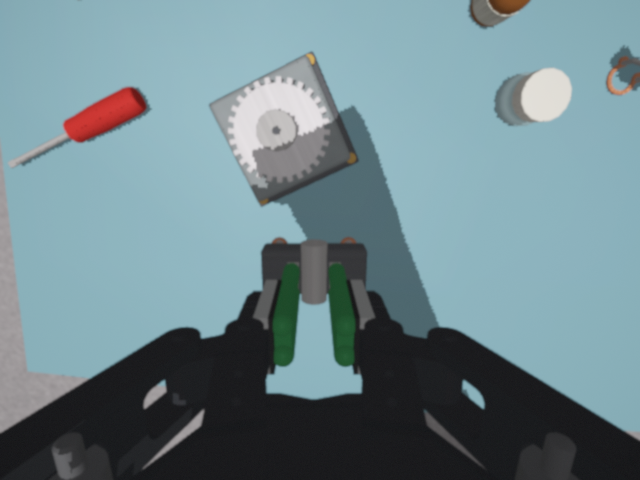

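The wrist picture shows the gear with the axle's top at about (276,130), and the guard at (262-366, 243-297). I overlay a model of each to get their relative position precisely.

```bash
cat > ov.py <<'E'
from h import *
import sys
np.set_printoptions(precision=4,suppress=True)
tag=sys.argv[1]; ring=np.array(eval(sys.argv[2])); ax=np.array(eval(sys.argv[3]))  # ring offset in tool frame from TCP (x,y) and z ; axle xy
o=manip.get_obs(); Rm=R.from_quat(o['ee_rot']).as_matrix(); p=np.array(o['position'])
yaw=np.arctan2(Rm[1,0],Rm[0,0]); Rz=R.from_euler('z',yaw).as_matrix()
org=p+Rm@np.array([ring[0],ring[1],ring[2]])
im=cv2.imread(f'pics/wrist_{tag}.png'); S=5
def draw(im,P,c,off):
    q=(proj(P,'wrist')-off)*S+S/2
    cv2.polylines(im,[q.round().astype(int).reshape(-1,1,2)],True,c,1)
def crop(x0,y0,w,h,name,polys):
    a=cv2.resize(im[y0:y0+h,x0:x0+w],None,fx=S,fy=S,interpolation=cv2.INTER_CUBIC)
    for P,c in polys: draw(a,P,c,np.array([x0,y0]))
    cv2.imwrite(name,a)
L=[np.array([7.5+sx*13,sy*28,z])/1000 for z in (47,61) for sx,sy in ((1,1),(1,-1),(-1,-1),(-1,1))]
G=np.array([org+Rz@l for l in L])
t=np.linspace(0,2*np.pi,60,endpoint=False); C=np.c_[np.cos(t),np.sin(t),0*t]
def circ(r,z): return C*r+np.array([ax[0],ax[1],z])
crop(240,225,150,100,f'pics/ov_g_{tag}.png',[(G[:4],(0,255,255)),(G[4:],(0,0,255))])
crop(200,50,160,120,f'pics/ov_a_{tag}.png',[(circ(.015,.092),(0,0,255)),(circ(.0405,.07),(0,255,255))])
print('org',org,'axle px',proj([ax[0],ax[1],.092],'wrist'),proj(G,'wrist').round(1))
E
python3 ov.py 8 "[-.0075,0,.089]" "[.532,.2155]"
```

```text
org [0.4517 0.1778 0.1273] axle px [[274.1191 128.0561]] [[261.4 243.3]
 [362.7 243.4]
 [361.  286.9]
 [263.2 286.8]
 [257.5 251. ]
 [366.4 251.1]
 [364.4 297.5]
 [259.6 297.4]]
```

View pics/ov_g_8.png

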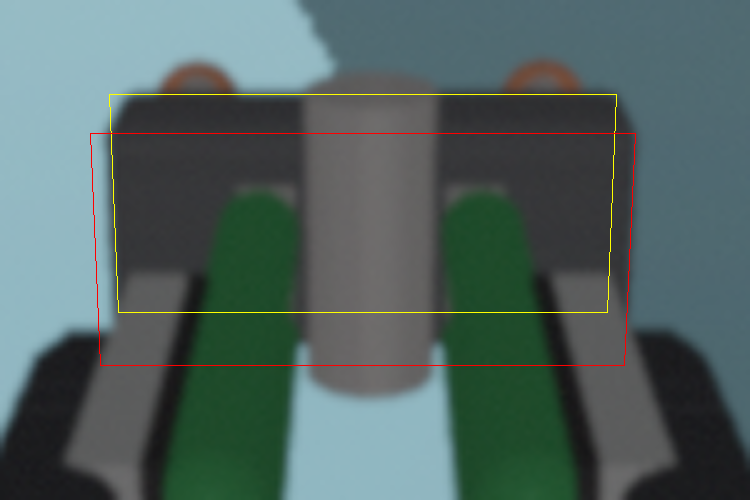

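View pics/ov_a_8.png

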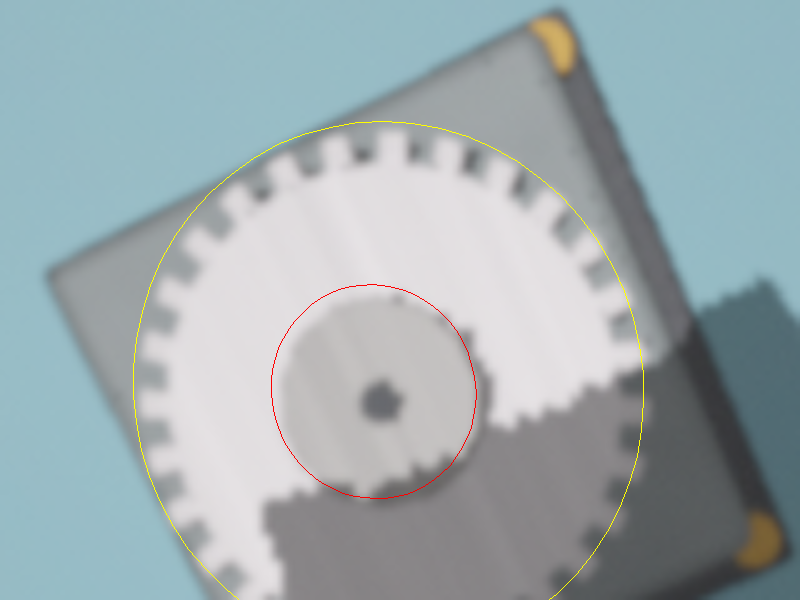

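```bash
cat > rel.py <<'E'
from h import *
import sys
np.set_printoptions(precision=4,suppress=True)
apx=eval(sys.argv[1]); gpx=eval(sys.argv[2]) # axle top centre px ; guard +x bottom edge mid px
o=manip.get_obs(); Rm=R.from_quat(o['ee_rot']).as_matrix(); p=np.array(o['position'])
a=ray([apx],'wrist',.092)[0]
zb=p[2]-.0889+.047
g=ray([gpx],'wrist',zb)[0]
yaw=np.arctan2(Rm[1,0],Rm[0,0]); ex=np.array([np.cos(yaw),np.sin(yaw),0])
ring=g-ex*.0205
print('axle',a,'ring',ring,'ring rel TCP (tool)',Rm.T@(ring-p)*1000)
d=a-ring; print('slide tool mm',(Rm.T@d)[:2]*1000)
E
python3 rel.py "(275.9,129.7)" "(314.5,244.0)"
```

```text
axle [0.531  0.2141 0.092 ] ring [0.4515 0.1764 0.1744] ring rel TCP (tool) [-7.8549  1.3615 41.9001]
slide tool mm [ 83.3652 -28.1571]
```

>>> arm_command([
  [8, -6, 0],
  [12, -9, 4],
  [12, -9, 6],
  [6, -4.2, 4],
  [0, 0, 2],
  [0, 0, 0],
  [0, 0, 0],
], turn=[0, 0, 0, 0, 0, 0, 0], grip=[0.8, 0.8, 0.8, 0.8, 0.8, 0.8, 0.8])

```text
clock: 11.13
position: [0.4931, 0.2108, 0.2003]
ee_rot: [0.998, 0.059, -0.0, 0.0]
ft_force: [0.2, 0.1, -1.4]
grip_width: 0.33
```

```bash
python3 look.py 9 wrist,scene,top guard,axle_top,ring_centre; python3 ov.py 9 "[-.0079,.0014,.0889]" "[.531,.2141]"
python3 - <<'E'
import cv2,numpy as np
im=cv2.imread('pics/wrist_9.png')[160:310,235:395]
cv2.imwrite('pics/w9c.png',cv2.resize(im,(800,750),interpolation=cv2.INTER_CUBIC)[:600])
E
```

```text
t 11.13 p [0.4931 0.2108 0.2003] tilt [-0.0005 -0.0004 -1.    ] yaw 6.728725377729402 w 0.330248373111895 F [ 0.2385  0.142  -1.3803]
wrist guard 0.8 [0.4919 0.2093 0.1634] [314. 271.]
scene guard 0.87 [0.4967 0.2091 0.1596] [329. 165.]
scene guard 0.62 [ 0.629  -0.1026  0.0378] [295. 296.]
scene guard 0.52 [ 0.6966 -0.2478  0.0379] [278. 356.]
scene axle_top 0.97 [0.5309 0.217  0.0955] [340. 186.]
scene ring_centre 0.73 [ 0.6952 -0.2511  0.0043] [277. 364.]
scene ring_centre 0.71 [0.4834 0.2094 0.109 ] [324. 176.]
scene ring_centre 0.62 [ 0.6225 -0.1012  0.0036] [294. 302.]
top guard 0.61 [ 0.6946 -0.2435  0.0386] [415. 218.]
top guard 0.54 [ 0.626  -0.1016  0.0393] [364. 241.]
top axle_top 0.59 [0.532  0.2161 0.0939] [246. 270.]
top ring_centre 0.7 [ 0.6965 -0.2505  0.0027] [416. 220.]
top ring_centre 0.51 [ 0.6195 -0.1015  0.006 ] [363. 245.]
org [0.4859 0.2089 0.1114] axle px [[314.5277 184.3021]] [[263.9 244. ]
 [365.2 244.1]
 [363.4 287.6]
 [265.6 287.6]
 [260.2 251.8]
 [369.1 251.9]
 [367.  298.2]
 [262.2 298.2]]
```

View pics/w9c.png

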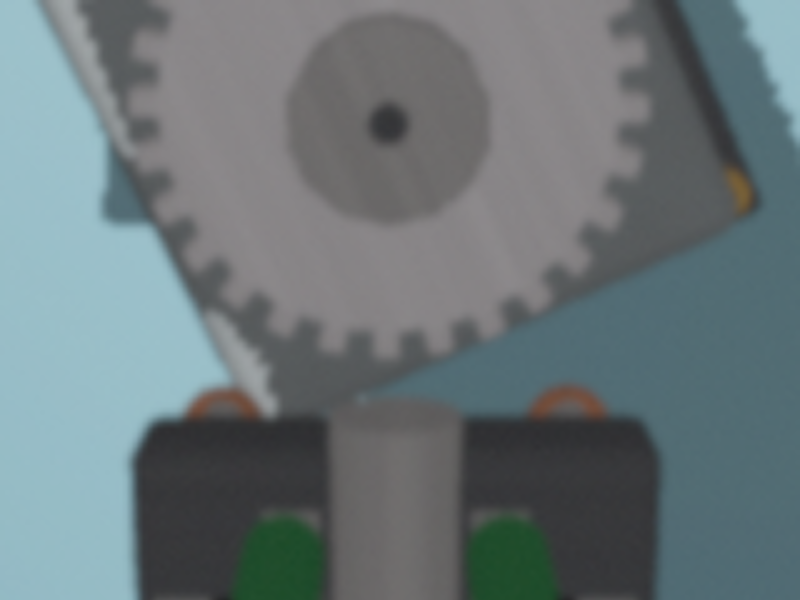

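View pics/wrist_9.png

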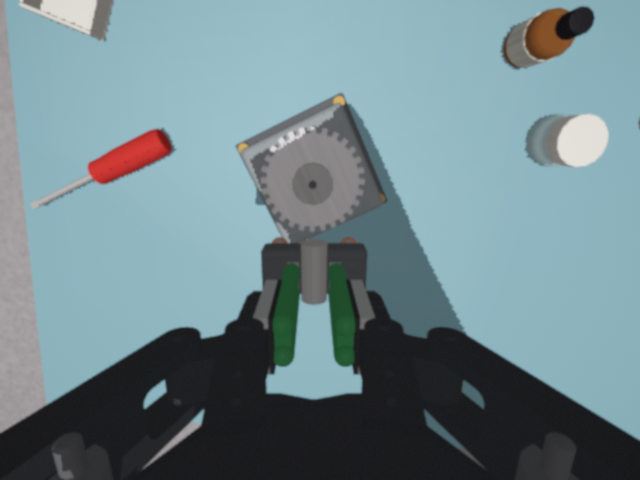

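```bash
cat > meas.py <<'E'
from h import *
from scipy.optimize import least_squares
import sys
np.set_printoptions(precision=4,suppress=True)
def subedge(line):  # strongest gradient, subpixel
    g=np.gradient(cv2.GaussianBlur(line.reshape(1,-1),(0,0),1.0).ravel()); i=int(np.argmax(np.abs(g)))
    a=np.abs(g); 
    if 0<i<len(g)-1:
        d=(a[i-1]-a[i+1])/(2*(a[i-1]-2*a[i]+a[i+1])+1e-9); return i+d,a[i]
    return float(i),a[i]
def guard(g):
    lo,hi=[],[]
    rows=range(255,264)
    L=[250+subedge(g[r,250:272])[0] for r in rows]; Rr=[355+subedge(g[r,355:378])[0] for r in rows]
    T=[236+subedge(g[236:250,c])[0] for c in list(range(292,299))+list(range(330,337))]
    return (np.median(L)+np.median(Rr))/2,np.median(T),np.median(L),np.median(Rr)
def axle(g,c0,r0=20):
    pts=[]
    for t in np.linspace(0,2*np.pi,72,endpoint=False):
        rr=np.arange(r0-6,r0+7,.25); 
        s=cv2.remap(g,(c0[0]+rr*np.cos(t)).astype(np.float32).reshape(1,-1),(c0[1]+rr*np.sin(t)).astype(np.float32).reshape(1,-1),cv2.INTER_LINEAR).ravel()
        i,a=subedge(s)
        if a>1: pts.append((c0[0]+rr[0]*np.cos(t)+.25*i*np.cos(t),c0[1]+rr[0]*np.sin(t)+.25*i*np.sin(t),t))
    P=np.array(pts); W=ray(P[:,:2],'wrist',.092)[:,:2]
    f=least_squares(lambda q:np.hypot(W[:,0]-q[0],W[:,1]-q[1])-q[2],[*W.mean(0),.015],loss='soft_l1',f_scale=.0003)
    return f.x,np.std(f.fun),len(P)
if __name__=='__main__':
    g=cv2.cvtColor(cv2.imread(f'pics/wrist_{sys.argv[1]}.png'),cv2.COLOR_BGR2GRAY).astype(np.float32)
    gm=guard(g); print('guard',gm); a=axle(g,eval(sys.argv[2])); print('axle fit',a)
    print(proj([*a[0][:2],.092],'wrist'))
    o=manip.get_obs(); Rm=R.from_quat(o['ee_rot']).as_matrix(); p=np.array(o['position'])
    G=ray([gm[:2]],'wrist',p[2]-.0889+.047)[0]
    ex=np.array([Rm[0,0],Rm[1,0],0]); ring=G-ex*.0205
    d=np.array([a[0][0],a[0][1],0])-ring
    print('ring',ring,'relTCP',Rm.T@(ring-p)*1000,'slide',(Rm.T@d)[:2]*1000)
E
python3 meas.py 9 "(312.2,183)"
```

```text
guard (np.float32(313.7306), np.float32(242.81137), np.float32(261.12167), np.float32(366.33954))
axle fit (array([0.5313, 0.2158, 0.0149]), np.float64(0.00024208795393314638), 72)
[[312.2361 183.6743]]
ring [0.4865 0.2095 0.1584] relTCP [-7.1728  0.9399 41.8999] slide [45.1515 -1.0621]
```

>>> arm_command([
  [8, -0.5, 0],
  [10, -0.6, 0],
  [10, 0, 0],
  [10, 0, 0],
  [7, 0, 0],
  [0, 0, 0],
  [0, 0, 0],
  [0, 0, 0],
], turn=[0, 0, 0, 0, 0, 0, 0, 0], grip=[0.8, 0.8, 0.8, 0.8, 0.8, 0.8, 0.8, 0.8])

```text
clock: 12.4
position: [0.5378, 0.2179, 0.2001]
ee_rot: [0.998, 0.059, -0.0, -0.0]
ft_force: [1.1, 0.3, -2.0]
grip_width: 0.324
```

```bash
python3 look.py 10 wrist,scene,top guard,axle_top,ring_centre,gear_unit
cat > crops.py <<'E'
import cv2,sys
t=sys.argv[1]
a=cv2.imread(f'pics/scene_{t}.png')[140:240,290:390]; b=cv2.imread(f'pics/top_{t}.png')[225:325,200:300]
r=lambda x:cv2.resize(x,(400,400),interpolation=cv2.INTER_CUBIC)
cv2.imwrite(f'pics/cr_{t}.png',cv2.hconcat([r(a),r(b)]))
E
python3 crops.py 10
```

```text
t 12.4 p [0.5378 0.2179 0.2001] tilt [-0.0006  0.     -1.    ] yaw 6.758861197425772 w 0.3237956659534649 F [ 1.0761  0.2594 -2.0215]
wrist guard 0.87 [0.5323 0.2147 0.1598] [316. 276.]
wrist axle_top 0.8 [0.5315 0.2102 0.0916] [321. 244.]
wrist axle_top 0.58 [ 0.6622  0.0435 -0.0014] [514. 102.]
wrist gear_unit 0.84 [ 0.5353  0.216  -0.0016] [314. 213.]
scene guard 0.8 [ 0.6264 -0.1006  0.0379] [295. 295.]
scene guard 0.54 [ 0.6936 -0.2511  0.0363] [276. 357.]
scene axle_top 0.86 [0.5349 0.2179 0.0987] [342. 186.]
scene ring_centre 0.66 [0.5262 0.217  0.1095] [339. 182.]
scene ring_centre 0.62 [ 0.6232 -0.0991  0.0027] [294. 302.]
scene ring_centre 0.59 [ 0.6939 -0.2514  0.0064] [277. 363.]
scene gear_unit 0.79 [ 0.5353  0.2155 -0.0015] [339. 211.]
top guard 0.71 [ 0.6261 -0.1035  0.0371] [365. 241.]
top guard 0.46 [ 0.6949 -0.2469  0.0407] [417. 217.]
top ring_centre 0.73 [ 0.624  -0.1035  0.0082] [364. 243.]
top ring_centre 0.63 [ 0.5336  0.2166 -0.0017] [250. 273.]
top gear_unit 0.58 [0.5327 0.2178 0.003 ] [249. 273.]
```

View pics/cr_10.png

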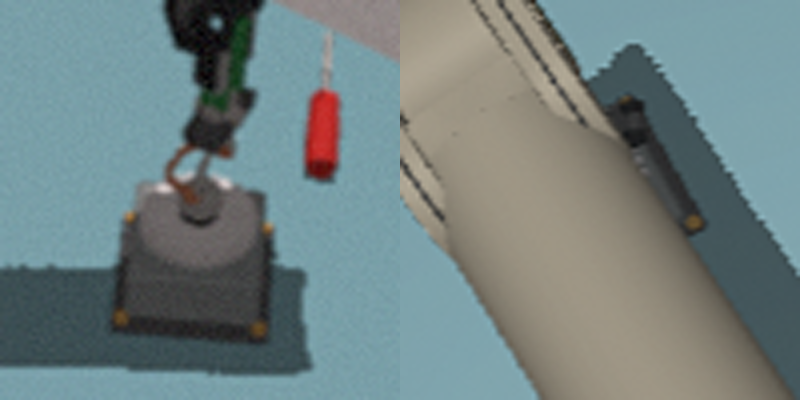

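View pics/wrist_10.png

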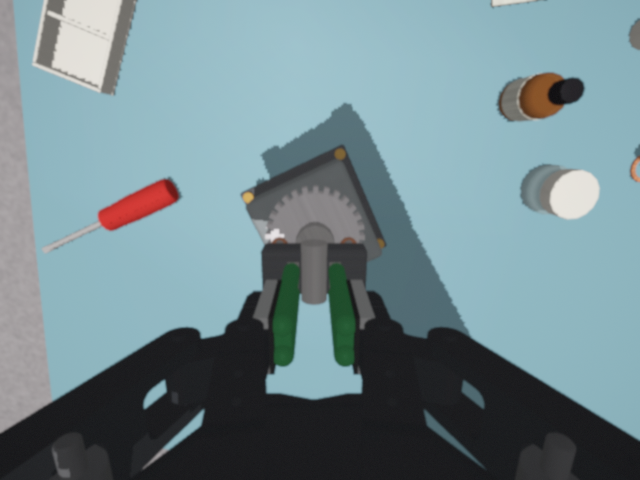

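```bash
cat > meas2.py <<'E'
from meas import *
tag=sys.argv[1]
g=cv2.cvtColor(cv2.imread(f'pics/wrist_{tag}.png'),cv2.COLOR_BGR2GRAY).astype(np.float32)
c0=proj([.5313,.2158,.092],'wrist')[0]; print('expected px',c0)
pts=[]
for t in np.radians(np.linspace(185,355,60)):
    rr=np.arange(13,27,.25)
    s=cv2.remap(g,(c0[0]+rr*np.cos(t)).astype(np.float32).reshape(1,-1),(c0[1]+rr*np.sin(t)).astype(np.float32).reshape(1,-1),cv2.INTER_LINEAR).ravel()
    i,a=subedge(s); x=c0[0]+(13+.25*i)*np.cos(t); y=c0[1]+(13+.25*i)*np.sin(t)
    if a>1 and y<241: pts.append((x,y))
P=np.array(pts); W=ray(P,'wrist',.092)[:,:2]
f=least_squares(lambda q:np.hypot(W[:,0]-q[0],W[:,1]-q[1])-.0149,W.mean(0)-[.008,0],loss='soft_l1',f_scale=.0002)
print('axle',f.x,np.std(f.fun),len(P))
gm=guard(g); print('guard',gm)
o=manip.get_obs(); Rm=R.from_quat(o['ee_rot']).as_matrix(); p=np.array(o['position'])
G=ray([gm[:2]],'wrist',p[2]-.0889+.047)[0]
ring=G-np.array([Rm[0,0],Rm[1,0],0])*.0205
print('ring',ring,'slide',(Rm.T@np.array([*(f.x-ring[:2]),0]))[:2]*1000)
a=cv2.imread(f'pics/wrist_{tag}.png')[200:300,235:395]; a=cv2.resize(a,None,fx=5,fy=5,interpolation=cv2.INTER_CUBIC)
for q in P: cv2.circle(a,tuple(int(v) for v in ((q-[235,200])*5+2)),2,(0,0,255),-1)
cv2.imwrite(f'pics/m2_{tag}.png',a)
E
python3 meas2.py 10
```

```text
expected px [313.736  243.8176]
axle [0.5332 0.2153] 0.00034373812981597905 57
guard (np.float32(313.8102), np.float32(242.87524), np.float32(261.11523), np.float32(366.5052))
ring [0.5311 0.2158 0.1584] slide [2.0447 0.6915]
```

View pics/m2_10.png

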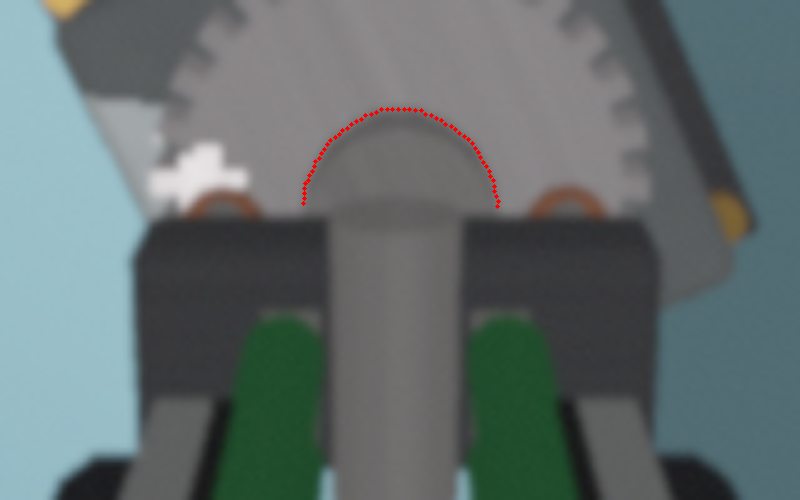

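```bash
python3 - <<'E'
from meas import *
for t in ('9','10'):
    g=cv2.cvtColor(cv2.imread(f'pics/wrist_{t}.png'),cv2.COLOR_BGR2GRAY)
    if t=='9':
        print(g[155:215,311:316].mean(1).round().astype(int)); print(g[182:185,285:342].mean(0).round().astype(int))
    else: print(g[195:246,311:317].mean(1).round().astype(int)); print(g[236:239,285:342].mean(0).round().astype(int))
E
```

```text
[137 137 137 137 138 138 134 124 112 109 111 111 111 111 111 111 110 110
 110 110 110 109 109 109 104  94  78  65  59  57  57  59  68  83  98 106
 108 108 108 107 107 107 106 106 105 105 105 104 107 115 126 132 134 135
 135 135 135 135 135 135]
[136 135 134 134 134 134 129 118 110 108 109 109 109 109 107 106 105 105
 105 105 105 106 104  95  77  63  58  56  56  61  70  87 101 108 108 109
 109 109 108 108 108 108 108 108 108 108 108 115 127 134 134 134 133 134
 135 136 136]
[134 135 135 135 135 135 135 135 136 135 135 135 136 135 135 136 136 136
 136 136 137 137 137 136 136 133 123 107  97  95  99 106 110 110 110 110
 109 109 109 109 109 108 108 106 102  97  96  96  96  96  98]
[136 135 135 134 134 134 133 134 134 133 127 114 105 106 106 106 105 105
 106 106 105 106 109 109 109 108 107 107 107 108 109 108 108 108 109 110
 109 108 108 109 108 109 109 108 109 108 107 106 112 125 131 133 133 134
 134 135 135]
```

```bash
python3 - <<'E'
from meas import *
K,d,r,t=ci('wrist'); Rm=R.from_rotvec(r).as_matrix(); o=-Rm.T@t
print('cam',o,'fwd',Rm[2],'rel',o-np.array(manip.get_obs()['position']),K,d)
ex=np.array([np.cos(.118),np.sin(.118),0])
for c in ([.5313,.2158],[.530,.2156],[.529,.2155]):
    c=np.array([*c,0])
    print(c[:2],'rim92 far/near',proj([c+ex*.015+[0,0,.092],c-ex*.015+[0,0,.092]],'wrist')[:,1],'78 far',proj([c+ex*.015+[0,0,.078]],'wrist')[:,1],'gear far',proj([c+ex*.0405+[0,0,.07]],'wrist')[:,1],'groove70',proj([c+ex*.013+[0,0,.07]],'wrist')[:,1])
E
```

```text
cam [0.6053 0.2248 0.343 ] fwd [-0.2663 -0.0317 -0.9634] rel [0.0672 0.0071 0.1428] [[348.6821   0.     313.5495]
 [  0.     348.6821 237.7935]
 [  0.       0.       1.    ]] [-0.0161  0.      0.      0.      0.    ]
[0.5313 0.2158] rim92 far/near [224.3689 262.6762] 78 far [220.2117] gear far [186.0664] groove70 [220.4576]
[0.53   0.2156] rim92 far/near [226.0974 264.3014] 78 far [221.8598] gear far [187.7517] groove70 [222.0568]
[0.529  0.2155] rim92 far/near [227.4155 265.5408] 78 far [223.1167] gear far [189.0372] groove70 [223.2765]
```

```bash
python3 - <<'E'
from meas import *
g=cv2.cvtColor(cv2.imread('pics/wrist_10.png'),cv2.COLOR_BGR2GRAY)
# gear far tips: fit outer tips by model overlay
im=cv2.imread('pics/wrist_10.png')[170:260,235:395]; a=cv2.resize(im,None,fx=5,fy=5,interpolation=cv2.INTER_CUBIC)
t=np.linspace(0,2*np.pi,90,endpoint=False)
for c,col in (((.5304,.2156),(0,255,255)),((.5313,.2158),(255,0,255))):
  for r,z in ((.0405,.07),(.015,.092)):
    P=np.c_[c[0]+r*np.cos(t),c[1]+r*np.sin(t),z+0*t]
    q=(proj(P,'wrist')-[235,170])*5+2
    cv2.polylines(a,[q.round().astype(int).reshape(-1,1,2)],True,col,1)
cv2.imwrite('pics/gear10.png',a)
E
```

```text
(no output)
```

View pics/gear10.png

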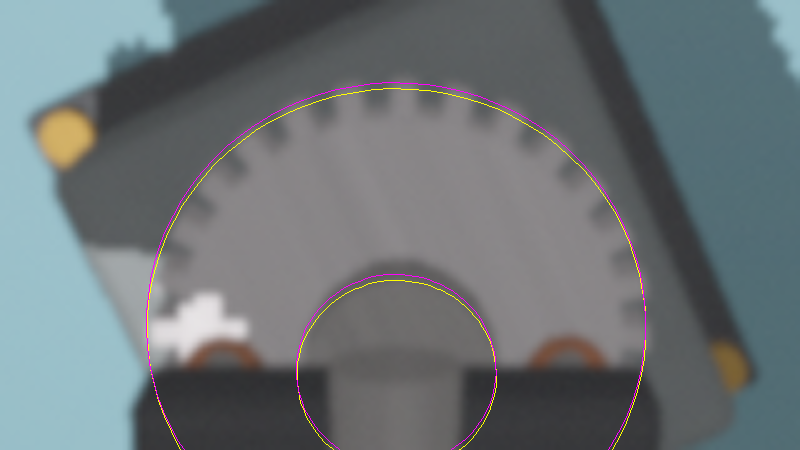

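>>> arm_command([
  [-0.4, 0, 3],
  [0, 0, 4],
  [0, 0, 4],
  [0, 0, 3],
  [0, 0, 0],
  [0, 0, 0],
], turn=[0, 0, 0, 0, 0, 0], grip=[0.8, 0.8, 0.8, 0.8, 0.8, 0.8])

```text
clock: 13.65
position: [0.5376, 0.2175, 0.186]
ee_rot: [0.998, 0.059, -0.0, 0.0]
ft_force: [-0.5, -0.1, -1.0]
grip_width: 0.33
```

```bash
python3 look.py 11 wrist,scene,top ring_centre
cat > sc.py <<'E'
from h import *
import sys
tag=sys.argv[1]; ax=np.array([.5307,.2157])
# mean of several pictures to kill noise
im=np.mean([manip.camera('scene').astype(float) for _ in range(4)],0).clip(0,255).astype(np.uint8)
cv2.imwrite(f'pics/sc_{tag}.png',im)
x0,y0=315,160;S=12
a=cv2.resize(im[y0:y0+45,x0:x0+55],None,fx=S,fy=S,interpolation=cv2.INTER_CUBIC)
b=a.copy()
o=manip.get_obs(); Rm=R.from_quat(o['ee_rot']).as_matrix(); p=np.array(o['position'])
ring=p+Rm@np.array([-.0073,0.0,.0889])
t=np.linspace(0,2*np.pi,90,endpoint=False)
for c,r,z,col in ((ax,.015,.092,(0,255,255)),(ax,.0405,.07,(0,255,255)),(ring[:2],.0178,ring[2]+.002,(255,0,255))):
    P=np.c_[c[0]+r*np.cos(t),c[1]+r*np.sin(t),z+0*t]
    q=(proj(P,'scene')-[x0,y0]+.5)*S
    cv2.polylines(b,[q.round().astype(int).reshape(-1,1,2)],True,col,1)
cv2.imwrite(f'pics/sc_{tag}o.png',b)
cv2.imwrite(f'pics/sc_{tag}z.png',a)
print(ring,o['clock'])
E
python3 sc.py 11
```

```text
t 13.65 p [0.5376 0.2175 0.186 ] tilt [-0.0005 -0.0002 -1.    ] yaw 6.735483255161639 w 0.32991926462682086 F [-0.4786 -0.0895 -0.9974]
scene ring_centre 0.84 [ 0.6951 -0.2518  0.0033] [277. 364.]
scene ring_centre 0.75 [0.5271 0.2189 0.0936] [339. 186.]
scene ring_centre 0.54 [ 0.625  -0.1013 -0.0005] [294. 303.]
top ring_centre 0.7 [ 0.6979 -0.2478  0.0006] [415. 219.]
top ring_centre 0.63 [ 0.6219 -0.1027  0.0035] [364. 244.]
top ring_centre 0.46 [ 0.6383 -0.3966  0.0029] [468. 241.]
[0.5304914  0.21670662 0.09742085] 14.15
```

View pics/sc_11z.png

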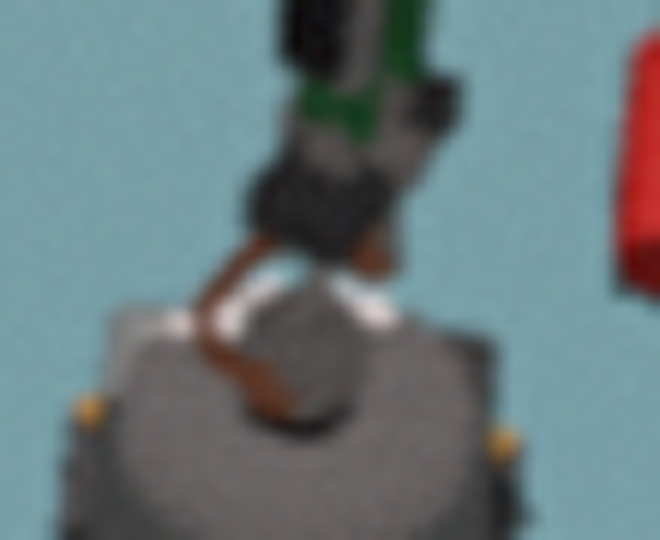

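View pics/sc_11o.png

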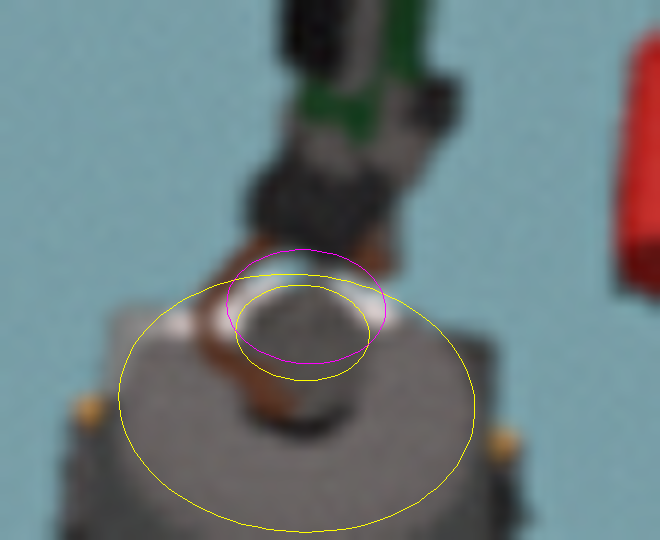

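View pics/wrist_11.png

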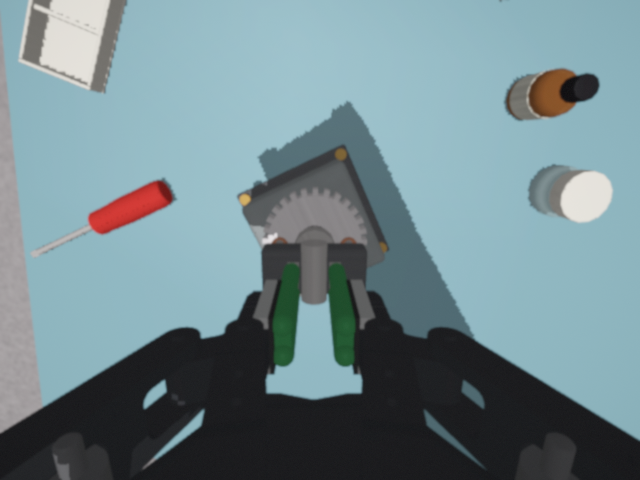

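```bash
cat > pr.py <<'E'
from h import *
import sys
off=np.array(eval(sys.argv[1])); tag=sys.argv[2]
o=manip.get_obs(); Rm=R.from_quat(o['ee_rot']).as_matrix(); p=np.array(o['position'])
x0,y0=315,160;S=12
im=cv2.imread(f'pics/sc_{tag}.png')
b=cv2.resize(im[y0:y0+45,x0:x0+55],None,fx=S,fy=S,interpolation=cv2.INTER_CUBIC)
def T(l): return p+np.array([np.asarray(off)+np.array([q[0],-q[1],-q[2]]) for q in l])@Rm.T
def poly(P,c,close=True):
    q=(proj(P,'scene')-[x0,y0]+.5)*S
    cv2.polylines(b,[q.round().astype(int).reshape(-1,1,2)],close,c,1)
t=np.radians(np.linspace(50,310,60))
for z in (.002,-.002):
  poly(T([(.0178*np.cos(a),.0178*np.sin(a),z) for a in t]),(255,0,255),False)
  poly(T([(.023*np.cos(a),.023*np.sin(a),z) for a in t]),(255,255,0),False)
for z in (.047,.061): poly(T([(.0075+sx*.013,sy*.028,z) for sx,sy in ((1,1),(1,-1),(-1,-1),(-1,1))]),(0,0,255))
cv2.imwrite(f'pics/pr_{tag}.png',b)
E
python3 pr.py "[-.0073,0,.0889]" 11
```

```text
(no output)
```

View pics/pr_11.png

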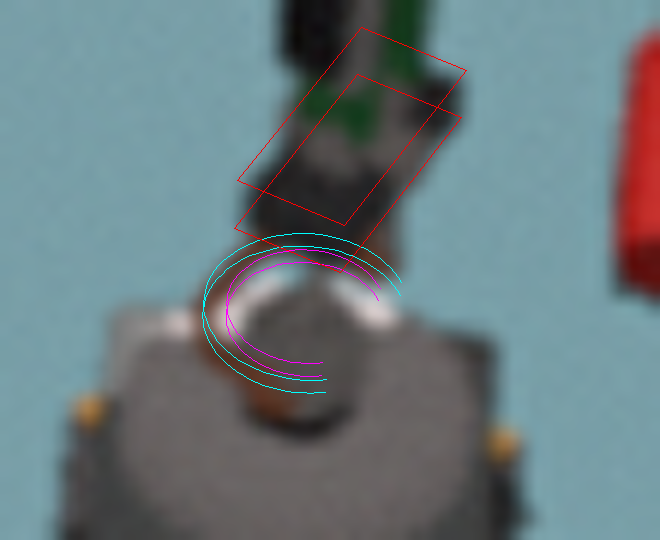

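```bash
python3 - <<'E'
from meas import *
for t in (4,5,6,7,8,9,10,11):
    g=cv2.cvtColor(cv2.imread(f'pics/wrist_{t}.png'),cv2.COLOR_BGR2GRAY).astype(np.float32)
    m=guard(g); print(t,np.round(m,2),round(float(m[3]-m[2]),2))
    # pivot bottom end and handle rows
E
python3 meas2.py 11
```

```text
4 [311.77 243.85 259.25 364.3 ] 105.06
5 [313.47 243.99 259.   367.93] 108.93
6 [313.87 244.05 260.02 367.72] 107.69
7 [313.77 243.08 260.73 366.81] 106.08
8 [313.7  242.98 261.08 366.32] 105.23
9 [313.73 242.81 261.12 366.34] 105.22
10 [313.81 242.88 261.12 366.51] 105.39
11 [313.8  242.86 261.12 366.47] 105.36
expected px [313.7563 248.9037]
axle [0.5331 0.2157] 0.0004819010973753332 47
guard (np.float32(313.79605), np.float32(242.85886), np.float32(261.11734), np.float32(366.47476))
ring [0.5307 0.2158 0.1444] slide [2.4009 0.3482]
```

View pics/m2_11.png

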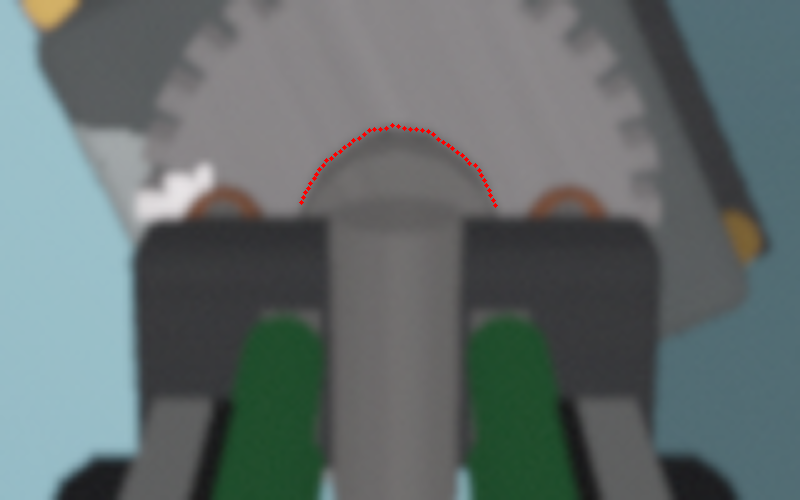

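```bash
python3 - <<'E'
from meas import *
g=cv2.cvtColor(cv2.imread('pics/wrist_11.png'),cv2.COLOR_BGR2GRAY)
print(list(zip(range(215,246),g[215:246,311:317].mean(1).round().astype(int))))
ex=np.array([np.cos(.118),np.sin(.118),0])
for c in ([.5313,.2158],[.530,.2156]):
    c=np.array([*c,0])
    print(c[:2],proj([c+ex*.015+[0,0,.092]],'wrist')[:,1],'78 far',proj([c+ex*.015+[0,0,.078]],'wrist')[:,1],'gear far',proj([c+ex*.0405+[0,0,.07]],'wrist')[:,1],'groove70',proj([c+ex*.013+[0,0,.07]],'wrist')[:,1])
E
```

```text
[(215, np.int64(136)), (216, np.int64(136)), (217, np.int64(136)), (218, np.int64(136)), (219, np.int64(137)), (220, np.int64(137)), (221, np.int64(137)), (222, np.int64(137)), (223, np.int64(136)), (224, np.int64(130)), (225, np.int64(115)), (226, np.int64(99)), (227, np.int64(93)), (228, np.int64(94)), (229, np.int64(97)), (230, np.int64(104)), (231, np.int64(108)), (232, np.int64(110)), (233, np.int64(110)), (234, np.int64(110)), (235, np.int64(110)), (236, np.int64(110)), (237, np.int64(109)), (238, np.int64(107)), (239, np.int64(102)), (240, np.int64(97)), (241, np.int64(96)), (242, np.int64(96)), (243, np.int64(96)), (244, np.int64(96)), (245, np.int64(97))]
[0.5313 0.2158] [228.4614] 78 far [223.8739] gear far [187.9293] groove70 [224.0199]
[0.53   0.2156] [230.2796] 78 far [225.6033] gear far [189.7003] groove70 [225.6957]
```

Ring and axle agree within about 0.5 mm laterally, and the force is steady. Lowering gently in two steps, checking force between them.

>>> arm_command([
  [0, 0, 1.5],
  [0, 0, 2],
  [0, 0, 2],
  [0, 0, 2],
  [0, 0, 2],
  [0, 0, 1.5],
  [0, 0, 0],
  [0, 0, 0],
], turn=[0, 0, 0, 0, 0, 0, 0, 0], grip=[0.8, 0.8, 0.8, 0.8, 0.8, 0.8, 0.8, 0.8])

```text
clock: 14.82
position: [0.5377, 0.2176, 0.1752]
ee_rot: [0.998, 0.059, -0.0, 0.0]
ft_force: [0.9, -1.0, -1.4]
grip_width: 0.325
```

```bash
python3 look.py 12 wrist; python3 sc.py 12;python3 pr.py "[-.0073,0,.0889]" 12;  python3 - <<'E'
from meas import *
print(np.mean([manip.get_obs()['ft_force'] for _ in range(3)],0), guard(cv2.cvtColor(cv2.imread('pics/wrist_12.png'),cv2.COLOR_BGR2GRAY).astype(np.float32)))
E
```

```text
t 14.82 p [0.5377 0.2176 0.1752] tilt [-0.0002 -0.0001 -1.    ] yaw 6.735678184731417 w 0.3249865220980143 F [ 0.8673 -0.973  -1.4045]
[0.53053627 0.21675069 0.0864864 ] 15.0667
[ 0.1101  0.2192 -1.7398] (np.float32(313.77786), np.float32(242.87733), np.float32(261.11093), np.float32(366.4448))
```

View pics/sc_12z.png

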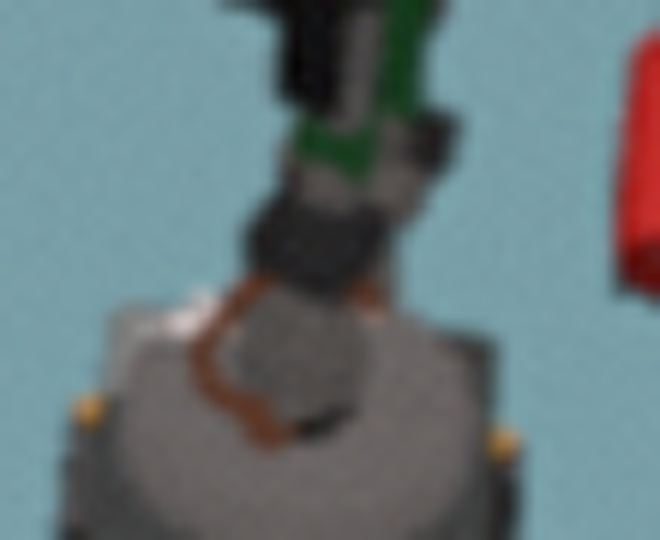

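The ring now encircles the axle (copper arc at crop (205,350) to (270,435)) with no contact force. Continuing.

>>> arm_command([
  [0, 0, 1.5],
  [0, 0, 2],
  [0, 0, 2],
  [0, 0, 1.5],
  [0, 0, 1],
  [0, 0, 0],
  [0, 0, 0],
], turn=[0, 0, 0, 0, 0, 0, 0], grip=[0.8, 0.8, 0.8, 0.8, 0.8, 0.8, 0.8])

```text
clock: 15.65
position: [0.5377, 0.2176, 0.1672]
ee_rot: [0.998, 0.059, -0.0, 0.0]
ft_force: [0.5, 0.5, -2.2]
grip_width: 0.326
```

```bash
python3 look.py 13 wrist,scene ring_centre,guard; python3 sc.py 13; python3 - <<'E'
from meas import *
print(manip.get_obs()['ft_force'], guard(cv2.cvtColor(cv2.imread('pics/wrist_13.png'),cv2.COLOR_BGR2GRAY).astype(np.float32)))
# copper mask comparison of ring image between steps (lower lug vertical position)
for t,z in (('11',.186),('12',.1752),('13',None)):
    im=cv2.imread(f'pics/sc_{t}.png').astype(float); m=im[...,2]-im[...,0]
    sub=m[175:202,328:342]; ys,xs=np.nonzero(sub>25); print(t,len(ys),ys.max()+175, np.average(ys,weights=sub[ys,xs])+175,np.average(xs,weights=sub[ys,xs])+328)
E
```

```text
t 15.65 p [0.5377 0.2176 0.1672] tilt [-0.0001 -0.0001 -1.    ] yaw 6.738406267820631 w 0.3257949955744632 F [ 0.5276  0.4989 -2.1908]
wrist guard 0.59 [0.5394 0.2152 0.1257] [317. 263.]
scene ring_centre 0.84 [ 0.6229 -0.1008  0.0034] [294. 302.]
scene ring_centre 0.62 [0.5292 0.2183 0.0759] [339. 191.]
scene ring_centre 0.61 [ 0.6943 -0.2518  0.0061] [277. 363.]
scene ring_centre 0.52 [ 0.5132  0.4144 -0.0055] [371. 170.]
scene guard 0.82 [0.5412 0.2171 0.128 ] [344. 179.]
scene guard 0.66 [ 0.626  -0.1024  0.0374] [294. 296.]
scene guard 0.64 [ 0.6963 -0.2533  0.039 ] [276. 358.]
[0.53047634 0.21673487 0.07839787] 16.15
[-0.0841 -0.2452 -2.0991] (np.float32(313.61642), np.float32(242.82932), np.float32(261.26593), np.float32(365.96692))
11 38 194 188.7162253903598 334.70943652410045
12 41 197 190.74606175173284 334.2854442344045
13 38 199 193.34539249146758 333.8075085324232
```

View pics/sc_13z.png

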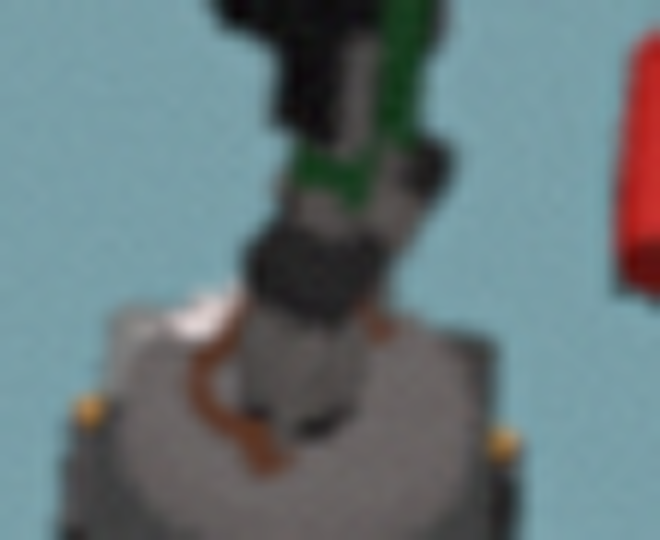

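View pics/wrist_13.png

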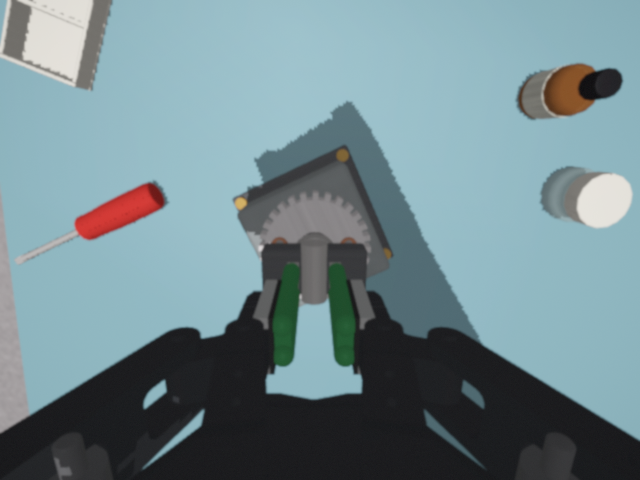

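Ring just above groove height, still no contact, and Fz is only the weight. A final small lowering of 3.5 mm, which allows for the network's reading about 1.8 mm lower than the kinematics.

>>> arm_command([
  [0, 0, 1],
  [0, 0, 1],
  [0, 0, 1],
  [0, 0, 0.5],
  [0, 0, 0],
  [0, 0, 0],
], turn=[0, 0, 0, 0, 0, 0], grip=[0.8, 0.8, 0.8, 0.8, 0.8, 0.8])

```text
clock: 16.65
position: [0.5377, 0.2176, 0.1637]
ee_rot: [0.998, 0.059, -0.0, 0.0]
ft_force: [-0.3, 0.5, -1.4]
grip_width: 0.327
```

```bash
python3 look.py 14 wrist,scene,top ring_centre,guard; python3 sc.py 14; python3 pr.py "[-.0073,0,.0889]" 14; python3 - <<'E'
from meas import *
F=[]
for _ in range(6):
    manip.camera('wrist'); o=manip.get_obs(); F.append(o['ft_force'])
print(np.mean(F,0),np.std(F,0),o['torque'],guard(cv2.cvtColor(cv2.imread('pics/wrist_14.png'),cv2.COLOR_BGR2GRAY).astype(np.float32)))
im=cv2.imread('pics/wrist_14.png')[215:315,235:395]
cv2.imwrite('pics/w14c.png',cv2.resize(im,None,fx=5,fy=5,interpolation=cv2.INTER_CUBIC))
E
```

```text
t 16.65 p [0.5377 0.2176 0.1637] tilt [-0.     -0.0001 -1.    ] yaw 6.733595156720067 w 0.32714060502163467 F [-0.3087  0.4774 -1.4113]
wrist guard 0.92 [0.5379 0.2159 0.1231] [315. 266.]
scene ring_centre 0.89 [ 0.6924 -0.2491  0.0058] [277. 362.]
scene ring_centre 0.68 [0.5284 0.2167 0.0713] [339. 192.]
scene ring_centre 0.59 [ 0.624  -0.0992  0.0002] [295. 302.]
scene guard 0.9 [0.5394 0.2192 0.1219] [344. 180.]
scene guard 0.53 [ 0.6951 -0.2463  0.0385] [278. 355.]
scene guard 0.49 [ 0.6273 -0.104   0.0367] [294. 296.]
top ring_centre 0.68 [ 0.6974 -0.2509  0.002 ] [416. 219.]
top ring_centre 0.42 [ 0.6221 -0.104   0.0056] [364. 244.]
top guard 0.55 [ 0.6944 -0.2462  0.0391] [417. 218.]
top guard 0.46 [ 0.6248 -0.1017  0.0387] [364. 241.]
top guard 0.32 [ 0.5093  0.4197 -0.    ] [178. 280.]
[0.53045586 0.21671347 0.07487653] 17.3
[-0.0735 -0.1379 -2.1203] [0.6533 0.496  0.7263] [ 0.0114 -0.0806 -0.0092] (np.float32(313.7242), np.float32(242.88147), np.float32(261.35934), np.float32(366.08908))
```

View pics/pr_14.png

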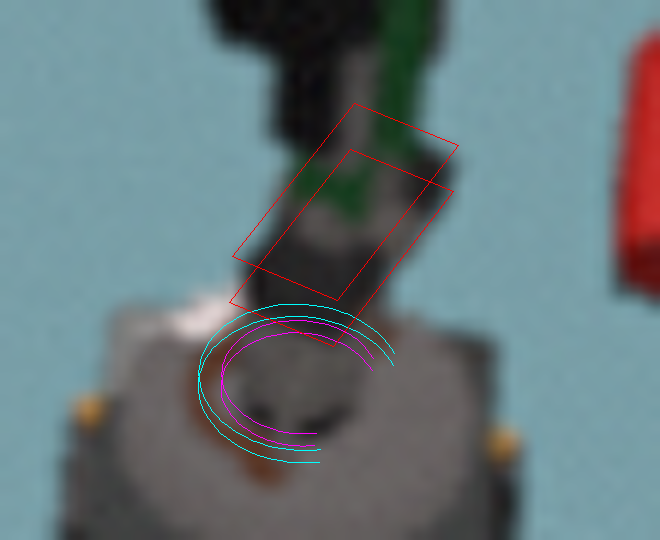

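View pics/sc_14z.png

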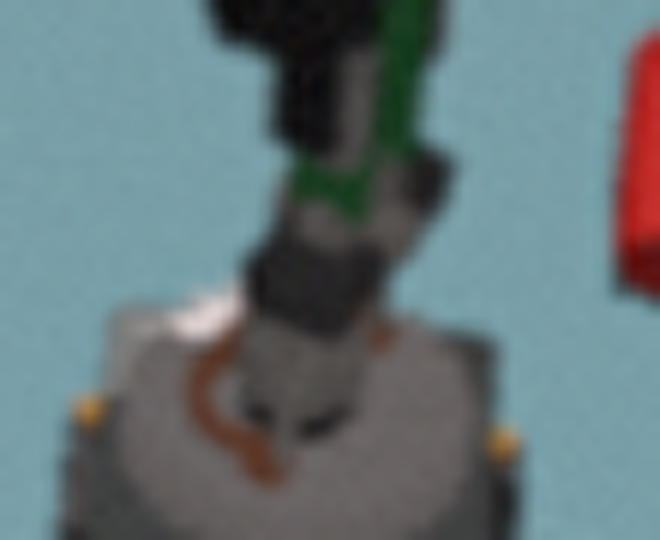

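View pics/w14c.png

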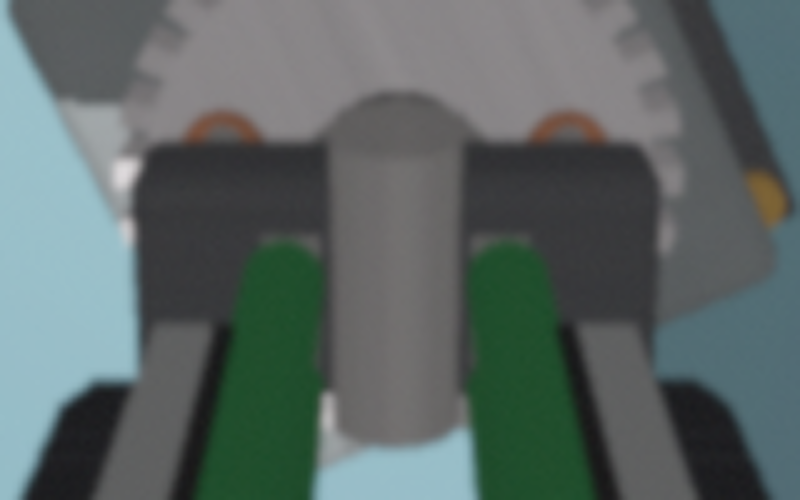

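```bash
python3 - <<'E'
from meas import *
o=manip.get_obs(); Rm=R.from_quat(o['ee_rot']).as_matrix(); p=np.array(o['position'])
im=np.mean([cv2.imread('pics/sc_14.png'),cv2.imread('pics/scene_14.png')],0); m=(im[...,2]-im[...,0]).astype(np.float32); m=cv2.GaussianBlur(m,(0,0),.6)
def P(dx,dy,dz,r,a,z=0): return p+np.c_[-.0073+dx+r*np.cos(a),dy-r*np.sin(a),.0889-dz+0*a+z]@Rm.T
a=np.radians(np.linspace(165,255,50))
def sc(s,r,dx=0,dz=0):
    q=proj(P(dx,0,dz,r,a),'scene')+s
    return cv2.remap(m,q[:,0].astype(np.float32).reshape(1,-1),q[:,1].astype(np.float32).reshape(1,-1),cv2.INTER_CUBIC).mean()
for r in (.0195,.0205,.0215):
    best=max(((sc(0,r,dx,dz),dx,dz) for dx in np.arange(-.004,.0041,.0005) for dz in np.arange(-.004,.0041,.0005)))
    bx=max((sc(0,r,dx,0),dx) for dx in np.arange(-.004,.0041,.0005)); print(r,best,bx,sc(0,r))
# axle check in initial scene picture: top disc darker than gear? print brightness profile across axle
g=cv2.cvtColor(cv2.imread('pics/scene0.png'),cv2.COLOR_BGR2GRAY)
b=cv2.resize(cv2.imread('pics/scene0.png')[165:215,312:367],None,fx=12,fy=12,interpolation=cv2.INTER_CUBIC)
t=np.linspace(0,2*np.pi,90,endpoint=False)
for r,z in ((.015,.092),(.0405,.07),(.013,.07)):
    q=(proj(np.c_[.5306+r*np.cos(t),.2157+r*np.sin(t),z+0*t],'scene')-[312,165]+.5)*12
    cv2.polylines(b,[q.round().astype(int).reshape(-1,1,2)],True,(0,0,255),1)
cv2.imwrite('pics/ax0.png',b)
E
```

```text
0.0195 (np.float32(39.04612), np.float64(-0.003), np.float64(-0.004)) (np.float32(32.942776), np.float64(-0.0025)) 29.177526
0.0205 (np.float32(39.422073), np.float64(-0.0015), np.float64(-0.004)) (np.float32(33.91342), np.float64(-0.001)) 32.835144
0.0215 (np.float32(39.43127), np.float64(-0.0005), np.float64(-0.004)) (np.float32(35.0344), np.float64(0.0)) 35.0344
```

View pics/ax0.png

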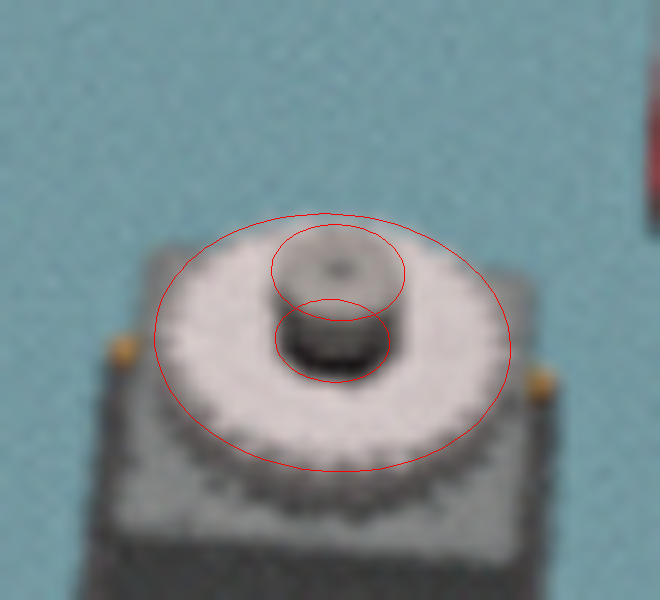

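>>> arm_command([
  [0.4, 0, 0.3],
  [0, 0, 0.3],
  [0, 0, 0],
  [0, 0, 0],
  [0, 0, 0],
  [0, 0, 0],
], turn=[0, 0, 0, 0, 0, 0], grip=[0.8, 0.8, 0.8, 0.8, 0.8, 0.8])

```text
clock: 18.1
position: [0.5381, 0.2176, 0.1632]
ee_rot: [0.998, 0.059, 0.0, 0.0]
ft_force: [0.3, -0.2, -2.1]
grip_width: 0.328
```

```bash
python3 look.py 15 wrist,scene ring_centre,guard,groove; python3 - <<'E'
from meas import *
F=[]
for _ in range(6):
    manip.camera('wrist'); o=manip.get_obs(); F.append(o['ft_force'])
print(np.mean(F,0),o['torque'],o['position'],np.abs(o['joint_velocities']).max(),guard(cv2.cvtColor(cv2.imread('pics/wrist_15.png'),cv2.COLOR_BGR2GRAY).astype(np.float32)))
g=cv2.cvtColor(cv2.imread('pics/wrist_15.png'),cv2.COLOR_BGR2GRAY)
print(list(zip(range(226,246),g[226:246,311:317].mean(1).round().astype(int).tolist())))
ex=np.array([np.cos(.118),np.sin(.118),0])
for c in ([.5313,.2158],[.530,.2156]):
    c=np.array([*c,0])
    print(c[:2],proj([c+ex*.015+[0,0,.092]],'wrist')[:,1],'78 far',proj([c+ex*.015+[0,0,.078]],'wrist')[:,1],'gear far',proj([c+ex*.0405+[0,0,.07]],'wrist')[:,1],'groove70',proj([c+ex*.013+[0,0,.07]],'wrist')[:,1])
E
```

```text
t 18.1 p [0.5381 0.2176 0.1632] tilt [ 0.0001 -0.     -1.    ] yaw 6.733794044179655 w 0.3280002735828788 F [ 0.3148 -0.1674 -2.1491]
wrist ring_centre 0.63 [0.5389 0.2193 0.1817] [307. 316.]
wrist guard 0.91 [0.5353 0.2139 0.1226] [318. 272.]
wrist guard 0.32 [0.5311 0.2132 0.07  ] [317. 251.]
wrist groove 0.77 [0.535  0.214  0.0749] [317. 247.]
scene ring_centre 0.86 [ 0.6215 -0.1004  0.0019] [293. 302.]
scene ring_centre 0.81 [0.5307 0.2189 0.0702] [340. 192.]
scene ring_centre 0.54 [ 0.6928 -0.2521  0.0046] [276. 363.]
scene guard 0.84 [ 0.6286 -0.1072  0.0349] [294. 298.]
scene guard 0.67 [ 0.6974 -0.2472  0.0384] [279. 356.]
scene guard 0.61 [0.5397 0.2193 0.1224] [344. 180.]
scene groove 0.92 [0.5304 0.2155 0.0692] [339. 193.]
[ 0.315  -0.03   -2.1796] [-0.0078 -0.0162  0.0326] [0.5381 0.2177 0.1632] 0.0017368563021605513 (np.float32(313.67444), np.float32(242.92654), np.float32(261.20456), np.float32(366.14432))
[(226, 137), (227, 137), (228, 138), (229, 137), (230, 137), (231, 137), (232, 136), (233, 127), (234, 106), (235, 90), (236, 92), (237, 94), (238, 95), (239, 96), (240, 96), (241, 96), (242, 96), (243, 96), (244, 96), (245, 98)]
[0.5313 0.2158] [237.8335] 78 far [232.2747] gear far [192.9162] groove70 [232.1489]
[0.53   0.2156] [239.8185] 78 far [234.1545] gear far [194.8462] groove70 [233.9654]
```

```bash
python3 -c "
from workcell import manip
print(manip.hand_in())"
```

```text
the job is handed in; nothing more can be done
None
```

I gripped the large pliers in the rack lightly and slid them out along the slot about 3 mm above the plate. I then squeezed them to the stop at 30 N, carried them to the gear unit and lowered the ring over the axle in small steps. I handed in at about 18.5 s of the 48 s allowed, still holding them squeezed and motionless.

What the last checks showed:
- **Contact:** the force was about −2.2 N in z, close to the pliers' weight, and about 0.3 N or less sideways. I saw no sign of the ring touching the gear or the axle.
- **Level:** the tool's tilt was essentially zero.
- **Centring:** the wrist view put the ring within about 0.7 mm of the axle. The scene detector agreed in x but read about 3 mm off in y, while the scene crop showed the ring clear of the axle on the side it could see.
- **Height:** by the arm's own position the ring's middle was 74.3 mm above the table, against a target of 74. The scene detector read 70.2 mm for the ring and 69.2 mm for the groove, so it reads low overall but puts the ring about 1 mm above mid-groove. The other detector readings were noisier, by 2–4 mm.
- **Not checked:** the top camera's view was blocked by the arm, so it gave no check of the ring. The gripper opening read about 28 mm instead of 30; I took this as pad give or a non-linear reading and did not check it further.

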